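# Put the findings tubes back in the bench rack and close its keeper

## Robot

A 7-joint arm with a two-finger parallel gripper is mounted at the origin on the work surface. World frame = base frame: x ahead of the robot, y to its left, z up, the work surface at z = 0. Lengths are in m, angles in rad, forces in N, time in s.
With the tool pointing down it reaches from about 0.4 to 0.85 m from the base axis. Payload 4.5 kg.
Tool frame: the origin (TCP) lies midway between the tips of the shut fingers; the grasp point (between the pads) lies 19 mm behind it; x points along the fingers, y is the direction in which the jaws open and shut, and the axes are right-handed (so a half turn about x gives the same grasp; the last joint's range is limited). The gripper opens to 88 mm and grips with 3 to 60 N. Pads are 18 mm wide; open, the fingers measure 123 mm over their backs; the gripper's body (75 mm by 187 mm) begins 45 mm behind the grasp point.
Start: joints at [0.034, 0.689, -0.195, 1.565, 0.157, 0.902, -0.215], TCP at [0.625, 0, 0.208] pointing down, gripper open.
Joint ranges: [-3.01, 3.01], [-0.46, 2.08], [-1.47, 1.51], [0.13, 2.56], [-1, 4.14], [0.04, 2.09], [-2.66, 2.66]. Speed limits (rad/s): [2.57, 2.57, 3.14, 3.14, 3.14, 3.14, 3.14].

## Interface

Orientations are given as a unit quaternion [x, y, z, w].
In Python, from plant import get_state, imaging, r gives the robot as it stands.
- The arm moves only by the tool send_rows, never from a script. Its arguments are lists of equal length, an entry for each row: "linear": the shift along the tool's x, y, z in m, a list of three; "twist": the turn about the tool's x in rad. In form: {"linear": [[tx, ty, tz], ...], "twist": [twist, ...]}. A call has 1 to 20 rows; each row shifts and turns the commanded pose from where the row before left it, along the tool's axes as they then stand; what a row does not reach is not made up. A row lasts 1/8 s, in which the tool goes at most 62.5 mm and 10.7 degrees, less where a joint would pass 70% of its speed; a pose out of reach is approached as far as the arm can. A call is refused whole if a number of a shift passes 0.0625 or a number of a turn 0.188, either way. A call with a gripper value outside its range is refused whole. "jaw" is the closure, from 0 (fully open) to 1 (shut), set as the call begins (left out, the last holds). The fingers move at their own pace and stop on an object; "newtons" is the grip in N (left out, the last holds). Time passes only in rows, so rows that do not move let the fingers close. It gives the time, the measured TCP pose, the force and the opening at its end, in the units of the state.
- get_state(): the state, without advancing time (a new reading comes with each control period).
- imaging.snapshot(name): name is "scene" or "side" or "wrist"; returns a dict with "frame" (400x640x3 uint8, red, green, blue), "fovy" (degrees; the focal length in pixels is half the picture's height over the tangent of half this angle, whatever the lens; pixels are square), "cx", "cy" (the principal point, pixels), "rvec" (rotation vector, rad) and "tvec" (3), from world to camera coordinates, as OpenCV has them. Camera axes: x right, y down, z forward; pixel columns grow to the right and rows downward; lengths in m; the calibration is good to about 2 mm. A picture is of the moment at which its call begins. There is no depth.
- r.finish_job(): hands the job in, once; it reports no verdict.
The state is a dict: "clock": time; "q": joint angles; "qd": joint speeds; "joint_torque": joint torques, N m; "tool_pos": TCP position; "eef_rot": TCP orientation; "contact_force": force on the tool from outside, world axes, zero at the start; "moment": the same for the moment, N m; "opening": opening from 0.0 (shut) to 1.0 (fully open).
Only numpy, scipy, OpenCV 4.12 (cv2) and the standard library are available. Lean on these libraries where they do the work, as an engineer would, in place of code of your own. Each camera call takes 0.05 s, during which the arm holds its last target. There are 200 camera calls.

## Task

A slim tube has been stuck in one of the rack's wide holes: take it out and put it in the empty narrow hole, then put the wide tube from the bench into the wide hole that this frees, both with their caps towards you. Push them fully home, so that all four caps sit against the board, and swing the wire keeper forward and down in front of the caps until it stops. Leave the file pot, tin and bench block where they are.

Things in the scene. Friction and masses are not known exactly. Their poses are not given: they have to be found in the camera images.
- rack: Wooden tube rack, fixed: front board 250 wide, 64 high, 25 mm thick, four level holes 62 mm apart facing the robot; behind it open troughs (floors level with the holes' bottoms, walls 44 mm high) to a back stop 95 mm (outside 107) behind the face. Origin on the bench under the middle of the front face; x into the rack, y left. A tube that is home shows only its cap, rim against the face.
- wide1 (a point): Centre of the mouth of a wide, 34 mm hole in the rack's front face (leftmost, rack y +93 mm; holds the slim stray or the proud wide tube), 40 mm above the bench; x points level into the hole, z up.
- narrow1 (a point): Centre of the mouth of a narrow, 26 mm hole in the rack's front face (second from left, rack y +31 mm; empty at the start), 40 mm above the bench; x points level into the hole, z up.
- wide2 (a point): Centre of the mouth of a wide, 34 mm hole in the rack's front face (third from left, rack y -31 mm; holds the slim stray or the proud wide tube), 40 mm above the bench; x points level into the hole, z up.
- narrow2 (a point): Centre of the mouth of a narrow, 26 mm hole in the rack's front face (rightmost, rack y -93 mm; its slim tube is home), 40 mm above the bench; x points level into the hole, z up.
- tube_slim: The misplaced slim tube: lies on the bottom of wide1 or wide2, cap and 10 to 26 mm of tube standing out. 22 mm aluminium tube, 90 mm long below the cap (last 6 mm tapers to 14); black octagonal cap 30 mm across flats, 20 mm long; about 70 g. Origin on the axis at the cap's inner rim (which seats on the rack's face); +x along the tube to its foot.
- tube_wide: Wide tube on the open bench, left or right, foot away from the robot within about 50 degrees, axis 0.05 rad down to the foot. 30 mm aluminium tube, 90 mm long below the cap (last 6 mm tapers to 22); black octagonal cap 38 mm across flats, 20 mm long; about 110 g. Origin on the axis at the cap's inner rim (which seats on the rack's face); +x along the tube to its foot.
- tube_slim_racked: The slim tube already home in narrow2. 22 mm aluminium tube, 90 mm long below the cap (last 6 mm tapers to 14); black octagonal cap 30 mm across flats, 20 mm long; about 70 g. Origin on the axis at the cap's inner rim (which seats on the rack's face); +x along the tube to its foot.
- tube_wide_racked: The wide tube in the other wide hole, standing 10 to 26 mm short of home. 30 mm aluminium tube, 90 mm long below the cap (last 6 mm tapers to 22); black octagonal cap 38 mm across flats, 20 mm long; about 110 g. Origin on the axis at the cap's inner rim (which seats on the rack's face); +x along the tube to its foot.
- keeper (a joint): Angle of the wire keeper: a U of 8 mm wire hinged at the board's ends on an axis along rack y, 15 mm behind the face, 56 mm up; its bar is 45 mm from the axis, its arms at rack y +-132 mm. 0 = open stop, leaning back 35 degrees above level; 0.96 = upright; 2.53 = level in front; 2.94 = closed stop, bar 26 mm before the face, 38 mm up. Starts at 0 to 0.45. Stays where left; 1 to 2 N moves it.
- keeper_bar (a point): Middle of the keeper's crossbar, on its centreline. The wire is rough enough to bind against a rubber fingertip that slides along it: push it round its circle rather than straight.
- file_pot: Bystander: copper pot 66 mm across, 85 mm high, with three files standing in it up to about 180 mm, on the bench across from the loose wide tube. Origin at the centre of its underside.
- ring_tin: Bystander: shallow round tin 72 mm across and 20 mm high, right of the rack. Origin at the centre of its underside.
- bench_block: Bystander: square steel bench block 65 mm wide and 22 mm high, left of the rack. Origin at the centre of its underside.
Mind the look-alikes: they are no part of the job. What is shaped like the tube_wide but brown is not meant. What is shaped like the tube_slim but blue is not meant.

How it is judged:
At the end, for the whole second after the job is handed in: Both slim tubes are home in the two narrow holes and both wide tubes in the two wide holes, caps outward: each cap rim within 4 mm of the board's face, each tube within 6 mm of its hole's axis and lined up with it; the wire keeper is down within 7 degrees of its closed stop; the tubes are at rest (((x of tube_slim in the frame of narrow1 between -0.004 and 0.004 m and y of tube_slim in the frame of narrow1 between -0.006 and 0.006 m and z of tube_slim in the frame of narrow1 between -0.006 and 0.006 m and angle between the x axis of tube_slim and the x axis of rack, either way round below 0.12 rad) or (x of tube_slim in the frame of narrow2 between -0.004 and 0.004 m and y of tube_slim in the frame of narrow2 between -0.006 and 0.006 m and z of tube_slim in the frame of narrow2 between -0.006 and 0.006 m and angle between the x axis of tube_slim and the x axis of rack, either way round below 0.12 rad)) and ((x of tube_slim_racked in the frame of narrow1 between -0.004 and 0.004 m and y of tube_slim_racked in the frame of narrow1 between -0.006 and 0.006 m and z of tube_slim_racked in the frame of narrow1 between -0.006 and 0.006 m and angle between the x axis of tube_slim_racked and the x axis of rack, either way round below 0.12 rad) or (x of tube_slim_racked in the frame of narrow2 between -0.004 and 0.004 m and y of tube_slim_racked in the frame of narrow2 between -0.006 and 0.006 m and z of tube_slim_racked in the frame of narrow2 between -0.006 and 0.006 m and angle between the x axis of tube_slim_racked and the x axis of rack, either way round below 0.12 rad)) and ((x of tube_wide in the frame of wide1 between -0.004 and 0.004 m and y of tube_wide in the frame of wide1 between -0.006 and 0.006 m and z of tube_wide in the frame of wide1 between -0.006 and 0.006 m and angle between the x axis of tube_wide and the x axis of rack, either way round below 0.12 rad) or (x of tube_wide in the frame of wide2 between -0.004 and 0.004 m and y of tube_wide in the frame of wide2 between -0.006 and 0.006 m and z of tube_wide in the frame of wide2 between -0.006 and 0.006 m and angle between the x axis of tube_wide and the x axis of rack, either way round below 0.12 rad)) and ((x of tube_wide_racked in the frame of wide1 between -0.004 and 0.004 m and y of tube_wide_racked in the frame of wide1 between -0.006 and 0.006 m and z of tube_wide_racked in the frame of wide1 between -0.006 and 0.006 m and angle between the x axis of tube_wide_racked and the x axis of rack, either way round below 0.12 rad) or (x of tube_wide_racked in the frame of wide2 between -0.004 and 0.004 m and y of tube_wide_racked in the frame of wide2 between -0.006 and 0.006 m and z of tube_wide_racked in the frame of wide2 between -0.006 and 0.006 m and angle between the x axis of tube_wide_racked and the x axis of rack, either way round below 0.12 rad)) and value of joint keeper above 2.82 rad and linear speed of each of tube_slim, tube_wide, tube_slim_racked, tube_wide_racked below 0.02 m/s); the robot touches nothing.
It fails at once if the file pot is shifted by more than 30 mm (distance of file_pot from where it was at the start of the episode above 0.03 m).
It fails at once if the ring tin is shifted by more than 30 mm (distance of ring_tin from where it was at the start of the episode above 0.03 m).
It fails at once if the bench block is shifted by more than 30 mm (distance of bench_block from where it was at the start of the episode above 0.03 m).
It fails at once if the file pot is tipped (angle between file_pot's own z axis and vertical above 0.35 rad).
It also fails if it takes over 72 s, if anything falls off the work surface, if the arm or the gripper's body presses on something with over 40 N, if the wrist force passes 120 N, or if a joint passes its speed limit or range.

## Working session

There is one attempt and no reset: what is moved stays moved. The work goes in short steps, Python scripts to look and compute and a tool call to move; the robot and the scene stay as the last step left them, time stands still between calls to the robot, and variables do not carry over. Pictures are saved under pics/ and viewed, about 8 in all and at most 12, crops included, and the job is handed in when it is done.

Besides the shell and the picture viewer there is one more tool, called after "Emit:" by a JSON object that holds its "api" and its "payload", one argument or row to a line. send_rows: Moves the arm, as the interface text tells. Its arguments: {"type":"object","properties":{"linear":{"type":"array","items":{"type":"array","items":{"type":"number"}}},"twist":{"type":"array","items":{"type":"number"}},"jaw":{"type":"number"},"newtons":{"type":"number"}},"required":["linear","twist"]}

```bash
ls; mkdir -p pics; cat > h.py <<'E'
import numpy as np, cv2
from plant import get_state, imaging, r
from scipy.spatial.transform import Rotation as R
def snap(n):
    s=imaging.snapshot(n); f=s['frame']; s['f']=f.shape[0]/2/np.tan(np.radians(s['fovy'])/2)
    s['R']=cv2.Rodrigues(np.array(s['rvec'],float))[0]; s['t']=np.array(s['tvec'],float); return s
def save(s,name,crop=None,k=1):
    im=s['frame'][:,:,::-1]
    if crop: im=im[crop[1]:crop[3],crop[0]:crop[2]]
    cv2.imwrite('pics/'+name,cv2.resize(im,None,fx=k,fy=k,interpolation=cv2.INTER_CUBIC))
def ray(s,u,v):
    d=s['R'].T@np.array([(u-s['cx'])/s['f'],(v-s['cy'])/s['f'],1]); return -s['R'].T@s['t'],d
def onz(s,u,v,z):
    c,d=ray(s,u,v); return c+d*(z-c[2])/d[2]
def proj(s,P):
    p=s['R']@np.array(P,float)+s['t']; return s['cx']+s['f']*p[0]/p[2], s['cy']+s['f']*p[1]/p[2]
E
python3 - <<'E'
from h import *
import h
for n in('scene','side'):
    s=snap(n); save(s,n+'0.png'); print(n,s['fovy'],s['cx'],s['cy'],-s['R'].T@s['t'],s['R'][2]); np.save('pics/%s0.npy'%n,s,allow_pickle=True)
st=get_state(); print(st)
E
```

```text
pics
scene 48.03321896927092 318.64954558472306 202.84200624235976 [1.06668013 0.37146345 0.95616349] [-0.49086164 -0.32782274 -0.80720945]
side 48.763164240493616 314.78815582397243 200.07766701187396 [0.44782661 0.88825949 0.94971807] [ 0.05007745 -0.70444766 -0.70798711]
{'clock': 0.1, 'q': array([ 0.03377754,  0.68991274, -0.19451365,  1.56622385,  0.15732326,
        0.902543  , -0.21509164]), 'qd': array([-0.00120412, -0.00242506,  0.00016492, -0.00123831, -0.00035329,
        0.00070813, -0.00065639]), 'joint_torque': array([-3.08775299e-03, -5.28501892e+01, -1.27141513e+00, -1.53837240e+01,
       -5.25604945e-02,  1.96265515e-03,  5.71585565e-05]), 'tool_pos': array([ 6.24372462e-01, -4.63938316e-05,  2.06786577e-01]), 'eef_rot': array([-0.4995119 , -0.50041278,  0.50043044, -0.49964417]), 'contact_force': array([ 0.44579713,  0.48167034, -0.09854486]), 'moment': array([-0.04405004, -0.03385991, -0.04027105]), 'opening': 0.9963856249179106}
```

View pics/scene0.png

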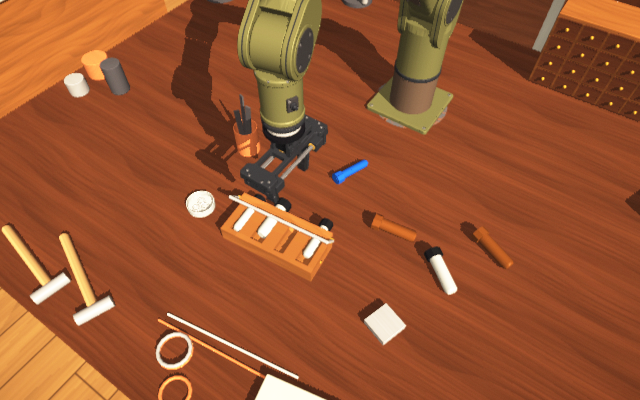

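View pics/side0.png

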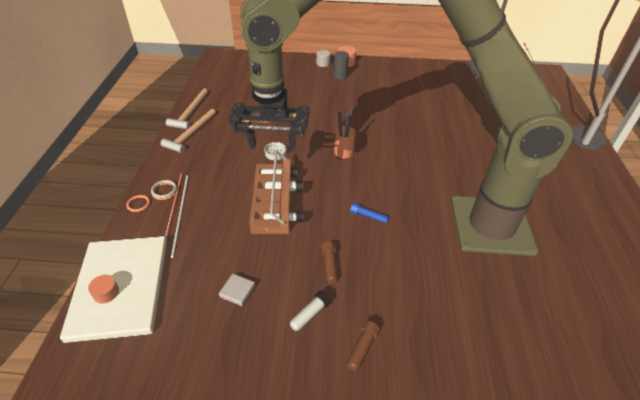

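The wide tube is the white one with a black cap: scene (440,270), side (310,312). The look-alikes are brown, at scene (395,228) and (493,248), and blue, at scene (350,171). Next is a close crop of the rack and the wide tube.

```bash
python3 - <<'E'
from h import *
a=np.load('pics/scene0.npy',allow_pickle=True).item();b=np.load('pics/side0.npy',allow_pickle=True).item()
def c(s,x,y,w,h,k): return cv2.resize(s['frame'][y:y+h,x:x+w,::-1],(w*k,h*k),interpolation=cv2.INTER_CUBIC)
A=c(a,210,180,130,100,4);B=c(b,235,135,80,105,4)[:400];A2=c(a,415,235,55,65,3);B2=c(b,280,280,60,65,3)
o=np.zeros((600,800,3),np.uint8)
o[:400,:430]=A[:, 0:430] ;o[:400,470:790]=B;o[400:595,:165]=A2;o[400:595,200:380]=B2; o[400:,400:]=c(a,310,205,50,25,8)[:200]
cv2.imwrite('pics/c0.png',o)
E
```

```text
(no output)
```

View pics/c0.png

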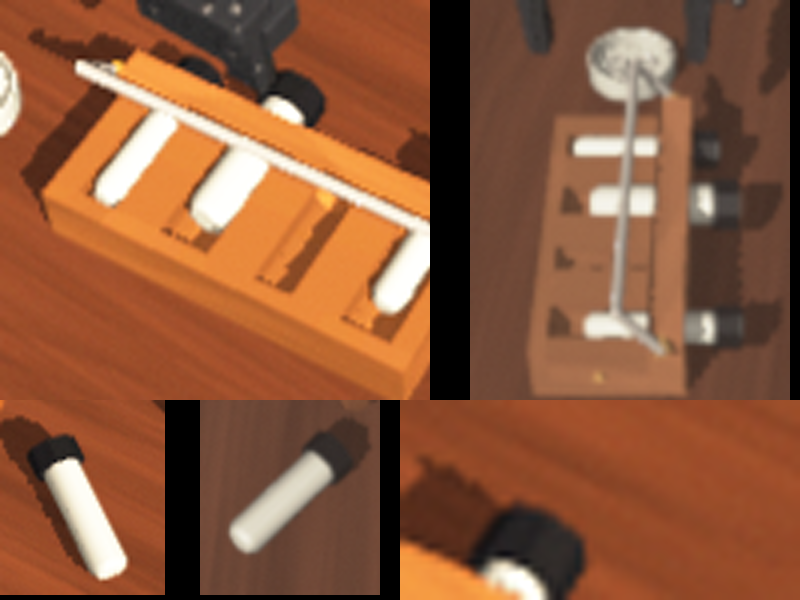

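```bash
python3 - <<'E'
from h import *
a=np.load('pics/scene0.npy',allow_pickle=True).item();b=np.load('pics/side0.npy',allow_pickle=True).item()
for n,s,pts in(('side',b,[(290,159.3),(289.3,223.8),(284,159.3)]),('scene',a,[(247,192.5),(333,236)])):
    for p in pts: print(n,p,onz(s,*p,.064).round(4))
print('wide tube side', onz(b,235+0,0,0)[:0], [onz(b,280+(u-200)/3,280+(v-400)/3,z).round(3) for u,v,z in((320,465,.018),(245,537,.015))])
print('wide tube scene', [onz(a,415+u/3,235+(v-400)/3,z).round(3) for u,v,z in((68,467,.018),(110,565,.015))])
w=snap('wrist'); save(w,'w0.png'); np.save('pics/w0.npy',w,allow_pickle=True); print(-w['R'].T@w['t'],w['R'],w['f'])
print(R.from_quat(get_state()['eef_rot']).as_matrix().round(3))
E
```

```text
side (290, 159.3) [ 0.602  -0.1651  0.064 ]
side (289.3, 223.8) [0.5714 0.103  0.064 ]
side (284, 159.3) [ 0.6207 -0.1634  0.064 ]
scene (247, 192.5) [ 0.5988 -0.1568  0.064 ]
scene (333, 236) [0.5847 0.0907 0.064 ]
wide tube side [] [array([0.473, 0.307, 0.018]), array([0.526, 0.374, 0.015])]
wide tube scene [array([0.469, 0.315, 0.018]), array([0.527, 0.378, 0.015])]
[0.62479711 0.07274911 0.38413363] [[ 9.99997331e-01  2.20551570e-04 -2.29992959e-03]
 [ 8.66792213e-04 -9.58539725e-01  2.84957619e-01]
 [-2.14172602e-03 -2.84958852e-01 -9.58537358e-01]] 294.49726889395623
[[-0.001  1.     0.   ]
 [-0.     0.    -1.   ]
 [-1.    -0.001  0.   ]]
```

View pics/w0.png

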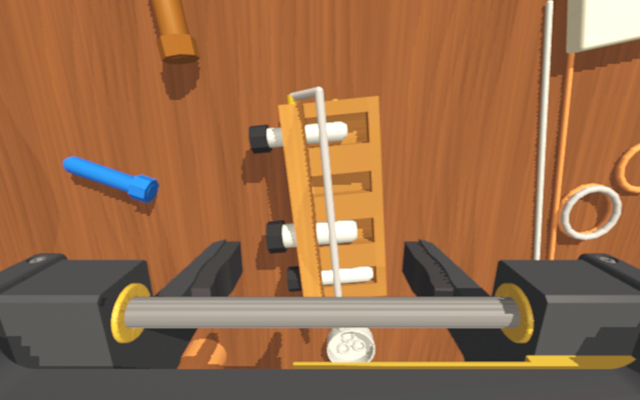

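```bash
python3 - <<'E'
from h import *
s=np.load('pics/w0.npy',allow_pickle=True).item()
hsv=cv2.cvtColor(s['frame'],cv2.COLOR_RGB2HSV)
for v in (108,115,160,180,200,215,255,262): print(v,[tuple(int(k) for k in hsv[v,u]) for u in range(274,300,3)])
E
```

```text
108 [(13, 171, 182), (13, 169, 183), (17, 171, 246), (17, 172, 244), (17, 173, 244), (17, 172, 248), (17, 172, 246), (17, 173, 231), (15, 176, 178)]
115 [(12, 169, 181), (12, 165, 175), (17, 174, 242), (17, 174, 245), (17, 170, 244), (17, 172, 247), (17, 172, 243), (17, 175, 235), (15, 178, 189)]
160 [(12, 163, 122), (11, 161, 125), (11, 159, 119), (11, 159, 112), (17, 176, 231), (17, 174, 238), (17, 174, 237), (17, 172, 242), (17, 171, 241)]
180 [(11, 160, 116), (11, 165, 127), (11, 164, 123), (11, 165, 116), (11, 164, 115), (17, 174, 236), (17, 174, 242), (17, 174, 241), (17, 172, 246)]
200 [(11, 162, 121), (11, 161, 122), (11, 162, 126), (11, 162, 118), (11, 157, 114), (12, 169, 127), (17, 176, 239), (17, 172, 243), (17, 171, 244)]
215 [(12, 169, 125), (11, 160, 121), (11, 165, 128), (10, 160, 121), (11, 158, 116), (11, 157, 114), (14, 172, 181), (17, 172, 242), (17, 172, 236)]
255 [(11, 164, 126), (11, 163, 127), (12, 167, 122), (11, 164, 121), (11, 164, 120), (11, 158, 118), (11, 160, 113), (11, 163, 116), (16, 177, 219)]
262 [(11, 162, 123), (11, 162, 126), (11, 165, 125), (11, 162, 120), (11, 158, 121), (11, 161, 119), (11, 160, 113), (10, 160, 118), (14, 175, 168)]
```

```bash
cat > rk.py <<'E'
from h import *
def edge(s,rows,lo,hi):
    hsv=cv2.cvtColor(s['frame'],cv2.COLOR_RGB2HSV); m=(hsv[...,0]>=14)&(hsv[...,0]<=20)&(hsv[...,2]>165)&(hsv[...,1]>150)
    P=[]
    for v in rows:
        for u in range(lo,hi):
            if m[v,u:u+5].all(): P.append(onz(s,u-.5+0.0,v,.064)[:2]); break
    return np.array(P)
E
python3 - <<'E'
from rk import *
s=np.load('pics/w0.npy',allow_pickle=True).item()
P=edge(s,list(range(108,122))+list(range(160,215))+list(range(254,285)),270,312)
c=P.mean(0);d=np.linalg.svd(P-c)[2][0]; d*=np.sign(d[1]); n=np.array([d[1],-d[0]])
res=(P-c)@n; k=abs(res)<.003; P=P[k]; c=P.mean(0);d=np.linalg.svd(P-c)[2][0]; d*=np.sign(d[1]); n=np.array([d[1],-d[0]])
print('yaw',np.arctan2(-d[0],d[1]),'line pt',c,'rms',((P-c)@n).std(),len(P),P[:2],P[-2:])
hsv=cv2.cvtColor(s['frame'],cv2.COLOR_RGB2HSV); print('end col',[(v,[int(hsv[v,u,2]) for u in (283,286,289)]) for v in range(98,112)])
dark=(hsv[...,2]<60).astype(np.uint8); nn,l,st,ce=cv2.connectedComponentsWithStats(dark)
for i in range(1,nn):
    if 60<st[i,4]<2000 : print(st[i],ce[i],onz(s,*ce[i],.045))
E
```

```text
yaw 0.09875982375973082 line pt [ 0.58827115 -0.02426727] rms 0.00034943779878728325 100 [[0.57806168 0.08063884]
 [0.57801949 0.07965342]] [[ 0.59887816 -0.12470809]
 [ 0.59885075 -0.12610848]]
end col [(98, [172, 168, 234]), (99, [172, 166, 231]), (100, [172, 168, 228]), (101, [171, 170, 226]), (102, [171, 169, 223]), (103, [175, 180, 226]), (104, [205, 215, 241]), (105, [238, 241, 248]), (106, [245, 245, 249]), (107, [244, 245, 248]), (108, [244, 244, 248]), (109, [244, 243, 248]), (110, [244, 244, 248]), (111, [245, 244, 248])]
[252 143  19  10 110] [261.01818182 148.85454545] [0.55461171 0.03682313 0.045     ]
[ 403  241   85   55 1327] [430.06932931 277.96759608] [ 0.76436951 -0.12874569  0.045     ]
[211 245  30  51 728] [227.03296703 275.12087912] [ 0.50103462 -0.12500209  0.045     ]
[269 247  17   6  76] [276.78947368 249.51315789] [ 0.56712695 -0.08860428  0.045     ]
[579 255  61  36 433] [611.76212471 271.88683603] [ 0.99709434 -0.11954683  0.045     ]
[289 267  12  24 118] [295.56779661 278.20338983] [ 0.5897671  -0.12936874  0.045     ]
[  0 323  17  40 286] [  6.04545455 346.24475524] [ 0.17933156 -0.23810597  0.045     ]
[627 331  13  43 258] [635.67829457 355.42635659] [ 1.06791641 -0.25187519  0.045     ]
```

Emit:
{"api": "send_rows", "payload": {
  "linear": [
    [0,0,0],
    [0,0,0],
    [0,0,0],
    [0,0,0],
    [0,0,0],
    [0,0,0],
    [0,0,0],
    [0,0,0],
    [0,0,0],
    [0,0.019,-0.023],
    [0,0.019,-0.023],
    [0,0.019,-0.022],
    [0.02,0,0],
    [0,0,0]
  ],
  "twist": [-0.1855,-0.1855,-0.1855,-0.1855,-0.1855,-0.1855,-0.1855,-0.1855,-0.1855,0,0,0,0,0],
  "jaw": 0.35
}}

```text
clock: 1.9
tool_pos: [0.5506, 0.0495, 0.1865]
eef_rot: [-0.035, 0.707, 0.035, 0.705]
contact_force: [-0.1, -1.2, -0.3]
opening: 0.65
```

```bash
python3 - <<'E'
from h import *
w=snap('wrist'); save(w,'w1.png'); np.save('pics/w1.npy',w,allow_pickle=True)
s=get_state();print(s['clock'],s['tool_pos'],s['q'].round(2),s['opening'],R.from_quat(s['eef_rot']).as_matrix().round(3))
E
```

```text
1.95 [0.55142606 0.04959977 0.18716065] [ 0.21  0.69 -0.65  1.79  0.54  0.85  0.97] 0.6555230676845963 [[-0.001 -0.098  0.995]
 [-0.001  0.995  0.098]
 [-1.    -0.    -0.001]]
```

View pics/w1.png

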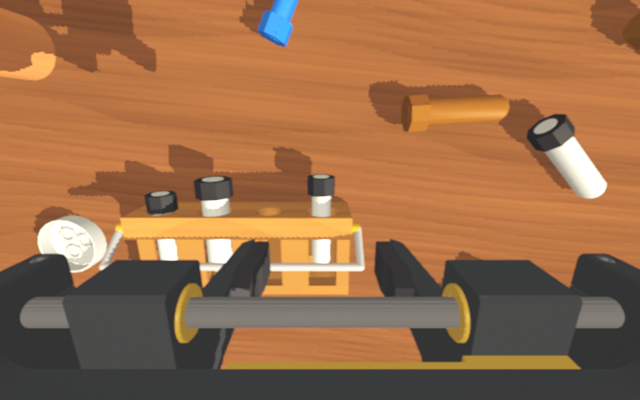

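```bash
cat > rk2.py <<'E'
from h import *
O=np.array([.5897,-.0394]);X=np.array([.9951,.0986]);Y=np.array([-.0986,.9951])
def rk(p): p=np.array(p);q=p[:2]-O; return np.r_[q@X,q@Y,p[2:]].round(4)
E
python3 - <<'E'
from rk2 import *
s=np.load('pics/w1.npy',allow_pickle=True).item()
print('cam',rk(-s['R'].T@s['t']))
f=s['frame']; hsv=cv2.cvtColor(f,cv2.COLOR_RGB2HSV)
for u in (321,214,161): print(u,[(v,int(hsv[v,u,2]),int(hsv[v,u,1])) for v in range(168,222,2)])
V=hsv[...,2]; 
for v in (182,192,205): print(v,[(u,int(V[v,u])) for u in range(302,342,2)])
save(s,'w1c.png',(100,160,380,300),2.8)
cv2.imwrite('pics/w1t.png',cv2.resize(f[90:210,510:620,::-1],None,fx=5,fy=5))
for P in((.125),(-.125)): 
  p=O+P*Y; print('corner pix',proj(s,[*p,.064]))
E
```

```text
cam [-0.103   0.0917  0.364 ]
321 [(168, 197, 164), (170, 197, 164), (172, 194, 162), (174, 155, 77), (176, 184, 30), (178, 132, 33), (180, 72, 11), (182, 73, 3), (184, 74, 7), (186, 74, 7), (188, 74, 10), (190, 74, 10), (192, 74, 10), (194, 70, 7), (196, 192, 33), (198, 255, 0), (200, 255, 0), (202, 255, 24), (204, 220, 27), (206, 219, 27), (208, 219, 27), (210, 220, 28), (212, 220, 29), (214, 220, 28), (216, 206, 37), (218, 238, 170), (220, 255, 158)]
214 [(168, 190, 160), (170, 206, 163), (172, 165, 161), (174, 147, 158), (176, 124, 66), (178, 180, 31), (180, 181, 30), (182, 72, 25), (184, 82, 22), (186, 80, 16), (188, 81, 19), (190, 80, 19), (192, 79, 16), (194, 79, 10), (196, 77, 10), (198, 75, 10), (200, 225, 34), (202, 255, 0), (204, 255, 0), (206, 255, 0), (208, 255, 8), (210, 221, 28), (212, 221, 28), (214, 222, 26), (216, 191, 59), (218, 243, 171), (220, 255, 166)]
161 [(168, 207, 160), (170, 201, 164), (172, 155, 161), (174, 140, 153), (176, 141, 156), (178, 144, 158), (180, 142, 154), (182, 138, 152), (184, 138, 155), (186, 129, 152), (188, 137, 154), (190, 122, 119), (19
[... 392 characters left out ...]
, (330, 94), (332, 90), (334, 132), (336, 194), (338, 196), (340, 197)]
192 [(302, 137), (304, 138), (306, 133), (308, 66), (310, 47), (312, 51), (314, 70), (316, 75), (318, 73), (320, 74), (322, 74), (324, 84), (326, 96), (328, 97), (330, 96), (332, 92), (334, 155), (336, 200), (338, 203), (340, 203)]
205 [(302, 160), (304, 159), (306, 159), (308, 158), (310, 158), (312, 177), (314, 203), (316, 210), (318, 216), (320, 220), (322, 217), (324, 218), (326, 213), (328, 201), (330, 171), (332, 156), (334, 155), (336, 156), (338, 155), (340, 155)]
corner pix (np.float64(353.07891565166227), np.float64(217.00096505171314))
corner pix (np.float64(120.85660879204718), np.float64(216.83925357302695))
```

View pics/w1c.png

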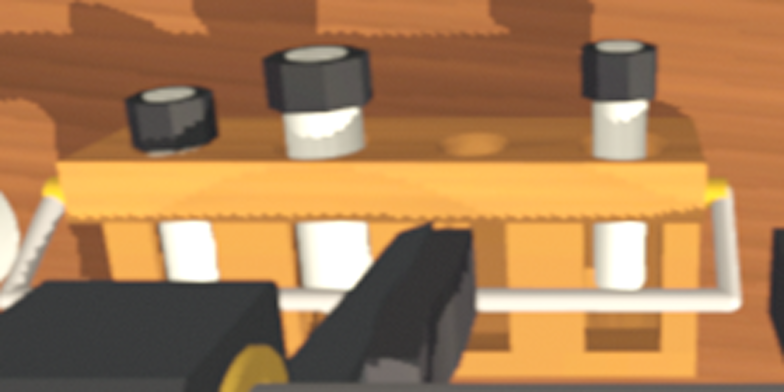

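```bash
python3 - <<'E'
from rk2 import *
s=np.load('pics/w1.npy',allow_pickle=True).item()
for n,u,v,z in(('slim end',320.7,179.3,.049),('slim rim',320.7,195.3,.049),('tube at face',321,210,.045),('wide end',214,181.3,.057),('wide rim',214,199.3,.057),('wR',196,190,.05),('wL',232,190,.05),('home end',161,195.5,.053)): print(n,rk(onz(s,u,v,z)))
V=cv2.cvtColor(s['frame'],cv2.COLOR_RGB2HSV)
t=s['frame'][90:210,510:620]; hs=V[90:210,510:620]
tube=((hs[...,1]<45)&(hs[...,2]>195)).astype(np.uint8); cap=((hs[...,2]<110)).astype(np.uint8)
for m in(tube,cap):
  n,l,st,ce=cv2.connectedComponentsWithStats(m)
  for i in range(1,n):
    if st[i,4]>100:
      ys,xs=np.nonzero(l==i); print(st[i],ce[i]+[510,90],cv2.minAreaRect(np.c_[xs+510,ys+90].astype(np.float32)), onz(s,*(ce[i]+[510,90]),.018))
E
```

```text
slim end [-0.0382  0.0901  0.049 ]
slim rim [-0.0202  0.0901  0.049 ]
tube at face [-0.0019  0.0904  0.045 ]
wide end [-0.0376 -0.0233  0.057 ]
wide rim [-0.0177 -0.0253  0.057 ]
wR [-0.0263 -0.0467  0.05  ]
wL [-0.0264 -0.0072  0.05  ]
home end [-0.0209 -0.0843  0.053 ]
[  42   47   55   61 1593] [580.11864407 168.5128688 ] ((580.4329223632812, 169.04702758789062), (63.81816864013672, 26.05157470703125), 55.00798034667969) [0.50585668 0.35090375 0.018     ]
[ 17  24  47  38 979] [550.56179775 133.63636364] ((549.65380859375, 132.2307586669922), (32.172611236572266, 45.208065032958984), 56.3099365234375) [0.47020812 0.30345378 0.018     ]
```

View pics/w1t.png

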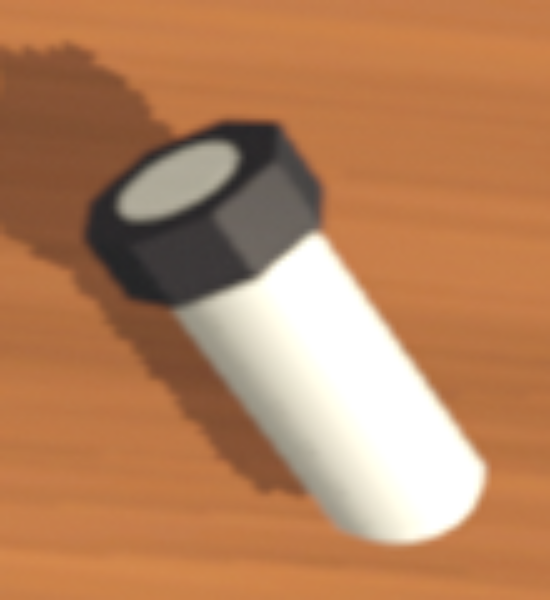

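Picture 6 shows the slim stray in wide1, with its cap at pixel (321,187) and about 19 mm proud. The wide tube in wide2 is at (214,190), and the keeper is still leaning back. The wide tube on the bench has its cap at (550,133). The next step is to grip the slim cap.

Emit:
{"api": "send_rows", "payload": {
  "linear": [
    [0.05,-0.001,0],
    [0.05,0,0],
    [0.05,0,0],
    [0.021,0,0],
    [0,0,0]
  ],
  "twist": [0,0,0,0,0]
}}

```text
clock: 2.58
tool_pos: [0.5516, 0.0487, 0.0155]
eef_rot: [-0.035, 0.707, 0.035, 0.706]
contact_force: [0.7, -0.3, 0.5]
opening: 0.648
```

Emit:
{"api": "send_rows", "payload": {
  "linear": [
    [0,0,0],
    [0,0,0],
    [0,0,0],
    [0,0,0],
    [0,0,0]
  ],
  "twist": [0,0,0,0,0],
  "jaw": 1,
  "newtons": 35
}}

```text
clock: 3.2
tool_pos: [0.5518, 0.049, 0.0167]
eef_rot: [-0.035, 0.706, 0.035, 0.706]
contact_force: [0.4, 0.4, 0.7]
opening: 0.102
```

```bash
python3 - <<'E'
from rk2 import *
w=snap('wrist'); np.save('pics/w2.npy',w,allow_pickle=True); save(w,'w2.png',(160,120,480,360),2.4)
s=get_state(); print(s['opening'],s['contact_force'],s['tool_pos'],rk(s['tool_pos']))
E
```

```text
0.060227994279710796 [-0.17764059  0.1107674   0.41526723] [0.55182581 0.04904756 0.01664034] [-0.029   0.0917  0.0166]
```

View pics/w2.png

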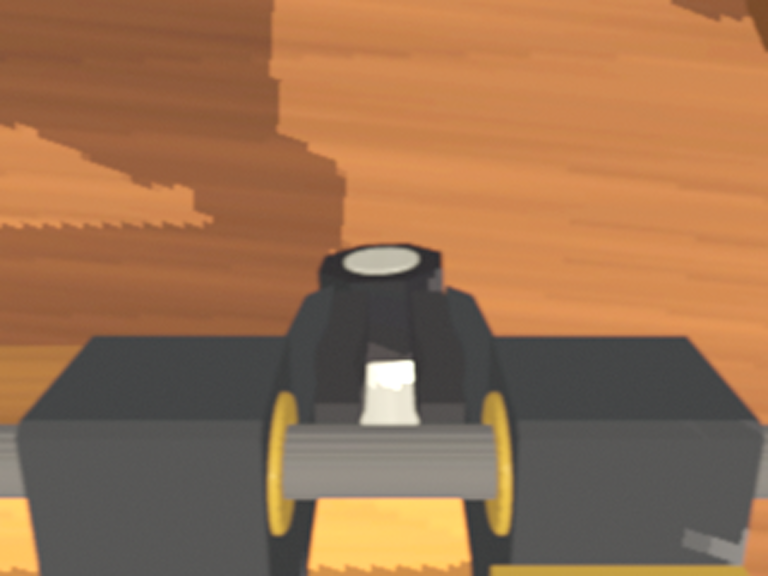

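Emit:
{"api": "send_rows", "payload": {
  "linear": [
    [0,0,0],
    [0,0,0]
  ],
  "twist": [0,0]
}}

```text
clock: 3.5
tool_pos: [0.5518, 0.0491, 0.0165]
eef_rot: [-0.035, 0.706, 0.035, 0.706]
contact_force: [-0.7, -0.1, 0.5]
opening: 0.006
```

```bash
python3 - <<'E'
from rk2 import *
a=snap('side');b=snap('scene');w=snap('wrist'); s=get_state(); print(s['opening'],s['contact_force'],s['moment'],rk(s['tool_pos']))
for n,q in(('a',a),('b',b),('w',w)): np.save('pics/%s3.npy'%n,q,allow_pickle=True)
def c(s,x,y,w,h,k): return cv2.resize(s['frame'][y:y+h,x:x+w,::-1],(w*k,h*k),interpolation=cv2.INTER_CUBIC)
for q in(a,b): print(proj(q,[.551,.05,.034]))
o=np.zeros((600,800,3),np.uint8)
def put(q,P,x,y,W,H,k):
    u,v=proj(q,P);o[y:y+H*k,x:x+W*k]=c(q,int(u)-W//2,int(v)-H//2,W,H,k)
put(a,[.551,.05,.04],0,0,100,100,4);put(b,[.551,.05,.04],400,0,100,100,4);o[400:600,:400]=c(w,220,200,200,100,2)
cv2.imwrite('pics/c3.png',o)
E
```

```text
0.00433995353502882 [ 0.89467167 -0.00317139  1.41583728] [ 0.09303212 -0.01690225  0.02451203] [-0.029   0.0918  0.0165]
(np.float64(299.1198672001985), np.float64(217.43106792011974))
(np.float64(326.21928664275646), np.float64(224.90403502802565))
```

View pics/c3.png

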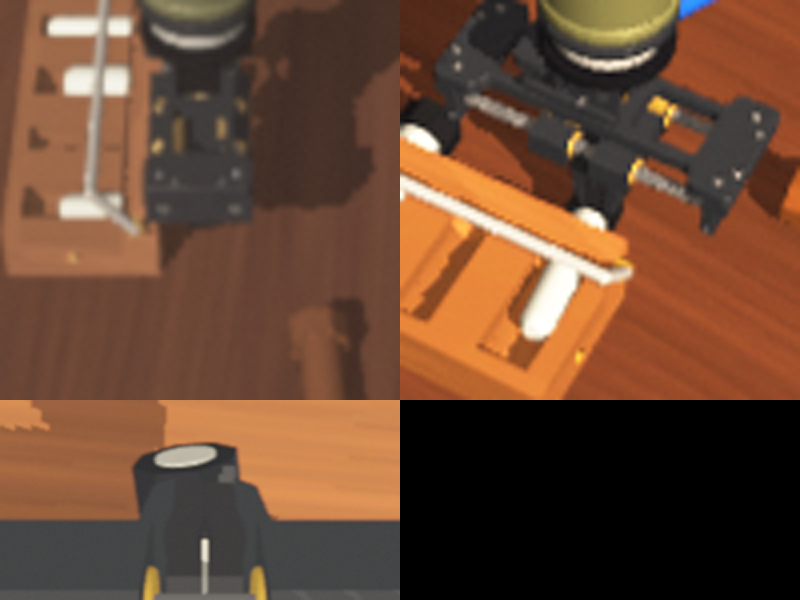

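The fingers shut fully just above the cap. The wrist geometry (tips at about 0.16 m depth, where 0.19 m was expected) puts the real fingertips about 30 mm above the reported TCP. I'll rise, open, then go down stepwise while watching the force.

Emit:
{"api": "send_rows", "payload": {
  "linear": [
    [-0.02,0,0],
    [0,0,0],
    [0,0,0],
    [0,0,0],
    [0,0,0]
  ],
  "twist": [0,0,0,0,0],
  "jaw": 0.4
}}

```text
clock: 4.28
tool_pos: [0.5515, 0.049, 0.0361]
eef_rot: [-0.035, 0.706, 0.035, 0.706]
contact_force: [0.1, 0.3, 0.1]
opening: 0.551
```

Emit:
{"api": "send_rows", "payload": {
  "linear": [
    [0.02,0,0],
    [0.01,0,0],
    [0.005,0,0],
    [0,0,0]
  ],
  "twist": [0,0,0,0]
}}

```text
clock: 4.78
tool_pos: [0.5517, 0.0491, 0.0014]
eef_rot: [-0.035, 0.706, 0.035, 0.706]
contact_force: [-0.5, 0.4, -0.2]
opening: 0.6
```

Emit:
{"api": "send_rows", "payload": {
  "linear": [
    [0.005,0,0],
    [0.003,0,0],
    [0,0,0]
  ],
  "twist": [0,0,0]
}}

```text
clock: 5.15
tool_pos: [0.5518, 0.049, -0.0066]
eef_rot: [-0.035, 0.706, 0.035, 0.706]
contact_force: [0.0, 0.6, 0.6]
opening: 0.6
```

```bash
python3 - <<'E'
from rk2 import *
w=snap('wrist'); np.save('pics/w4.npy',w,allow_pickle=True); s=get_state(); print(s['tool_pos'],s['contact_force'])
f=w['frame']; V=cv2.cvtColor(f,cv2.COLOR_RGB2HSV)[...,2]
for v in range(205,256,6): print(v,''.join('#' if V[v,u]<75 else ('+' if V[v,u]<130 else '.') for u in range(220,430,2)))
cv2.imwrite('pics/w4.png',cv2.resize(f[150:310,210:430,::-1],None,fx=3,fy=3))
E
```

```text
[ 0.55180252  0.04904857 -0.00649957] [-0.00613702  0.50785243 -0.12328271]
205 .........................................................................................................
211 .........................................................................................................
217 .........................................................................................................
223 .........................................................................................................
229 .........................................................................................................
235 .........................................................................................................
241 ...............++++++++++++.............+##++.......++####+........................++++..................
247 ...........+++#+##########+......+####..................#####+..............+#########+++++..............
253 .........+#+++++###########....+#####+................+#######..............+##########+++#+++...........
```

View pics/w4.png

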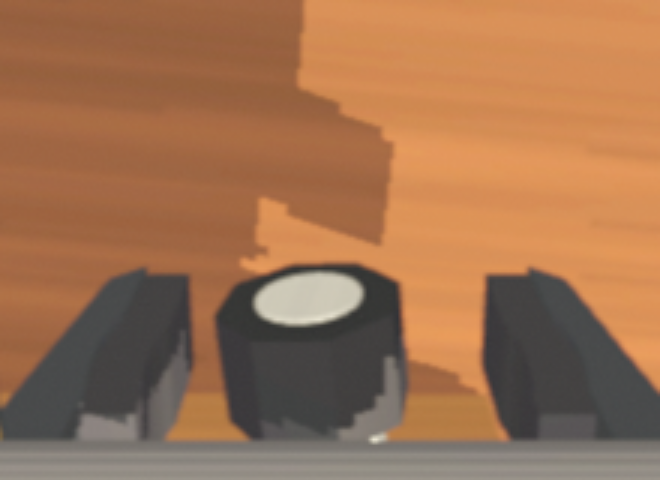

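The fingers reach a reported −6.5 mm without contact, so the tips are indeed 30 mm higher than reported. The cap has moved to pixel (313,245), about 10 mm further out and 4–5 mm to the right. I'll correct and grip.

Emit:
{"api": "send_rows", "payload": {
  "linear": [
    [0,-0.004,-0.01],
    [0.006,0,0],
    [0,0,0]
  ],
  "twist": [0,0,0]
}}

```text
clock: 5.58
tool_pos: [0.5419, 0.0439, -0.0129]
eef_rot: [-0.035, 0.706, 0.035, 0.706]
contact_force: [0.5, -0.0, 0.1]
opening: 0.599
```

Emit:
{"api": "send_rows", "payload": {
  "linear": [
    [0,0,0],
    [0,0,0],
    [0,0,0],
    [0,0,0],
    [0,0,0]
  ],
  "twist": [0,0,0,0,0],
  "jaw": 1,
  "newtons": 35
}}

```text
clock: 6.2
tool_pos: [0.5425, 0.0441, -0.0124]
eef_rot: [-0.035, 0.706, 0.035, 0.706]
contact_force: [-0.3, 0.7, 0.3]
opening: 0.337
```

Emit:
{"api": "send_rows", "payload": {
  "linear": [
    [-0.001,0,-0.02],
    [0,0,-0.02],
    [0,0,-0.02],
    [0,0,-0.022],
    [-0.005,-0.028,0],
    [0,-0.0285,0],
    [0,0,0]
  ],
  "twist": [0,0,0,0,0,0,0]
}}

```text
clock: 7.08
tool_pos: [0.4662, -0.0231, -0.0065]
eef_rot: [-0.034, 0.706, 0.033, 0.706]
contact_force: [-0.3, 1.2, -0.9]
opening: 0.336
```

```bash
cat > see.py <<'E'
from rk2 import *
import sys
def go(tag,P,W=100,H=100,k=4):
    a=snap('side');b=snap('scene'); s=get_state(); print(s['clock'],'op',s['opening'],'F',s['contact_force'].round(1),'tcp rk',rk(s['tool_pos']))
    o=np.zeros((H*k,2*W*k,3),np.uint8)
    for i,(n,q) in enumerate((('a',a),('b',b))):
        np.save(f'pics/{n}{tag}.npy',q,allow_pickle=True)
        u,v=proj(q,P);x,y=int(u)-W//2,int(v)-H//2; print(n,'crop origin',x,y)
        o[:,i*W*k:(i+1)*W*k]=cv2.resize(q['frame'][y:y+H,x:x+W,::-1],(W*k,H*k),interpolation=cv2.INTER_CUBIC)
    cv2.imwrite(f'pics/c{tag}.png',o)
def lab(q,P,W,H,vmin=170,smax=70):
    u,v=proj(q,P); x,y=int(u)-W//2,int(v)-H//2
    h=cv2.cvtColor(q['frame'],cv2.COLOR_RGB2HSV)[y:y+H,x:x+W]
    m=((h[...,1]<smax)&(h[...,2]>vmin)).astype(np.uint8)
    n,l,st,ce=cv2.connectedComponentsWithStats(m)
    for i in range(1,n):
        if st[i,4]>25:
            ys,xs=np.nonzero(l==i); print(st[i]+[x,y,0,0,0],(ce[i]+[x,y]).round(1),[np.round(t,1) for t in cv2.minAreaRect(np.c_[xs+x,ys+y].astype(np.float32))])
E
python3 - <<'E'
from see import *
P=[*(O-.05*X+.031*Y),.04]
go('5',P)
for n in 'ab':
    q=np.load(f'pics/{n}5.npy',allow_pickle=True).item(); print(n); lab(q,P,70,60)
E
```

```text
7.175 op 0.3347188632848503 F [-0.3  0.3 -0.7] tcp rk [-0.1208  0.0319 -0.0065]
a crop origin 256 150
b crop origin 258 157
a
[271 170  12  53 153] [274.3 192. ] [array([275.4, 196.1]), array([52.5, 10.6]), np.float64(87.1)]
[293 197  28   8 175] [307.  200.8] [array([306.6, 201. ]), array([ 6.8, 27.1]), np.float64(85.9)]
b
[302 192  21  30 254] [311.9 206.2] [array([312.1, 205.8]), array([ 8.2, 31.8]), np.float64(28.6)]
[276 204  10   7  34] [280.7 207.1] [array([281. , 207.2]), array([9.7, 3.6]), np.float64(33.7)]
[273 215  46  22 167] [291.6 225.9] [array([293.4, 230. ]), array([49.7, 10. ]), np.float64(24.9)]
```

View pics/c5.png

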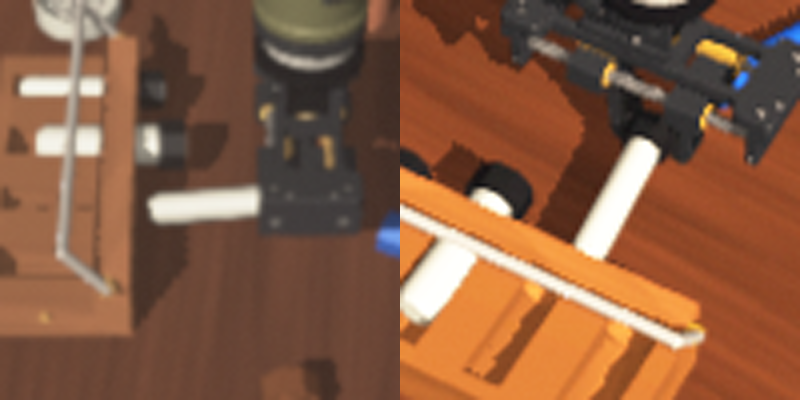

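```bash
cat > ax.py <<'E'
from see import *
def pl(q,p1,p2):
    c,d1=ray(q,*p1);_,d2=ray(q,*p2); n=np.cross(d1,d2); return n/np.linalg.norm(n),c
def axis(a,p1,p2,b,p3,p4,zs):
    n1,c1=pl(a,p1,p2);n2,c2=pl(b,p3,p4); d=np.cross(n1,n2);d/=np.linalg.norm(d)
    dr=np.array([d[:2]@X,d[:2]@Y,d[2]]); dr*=np.sign(dr[0]); print('dir rk',dr.round(3))
    for p in(p1,p2):
        c,e=ray(a,*p); t=((c2-c)@n2)/(e@n2); print('pt rk',rk(c+t*e))
def ends(q,box,vmin,smax):
    x,y,w,h=box; H=cv2.cvtColor(q['frame'],cv2.COLOR_RGB2HSV)[y:y+h,x:x+w]
    m=((H[...,1]<smax)&(H[...,2]>vmin)).astype(np.uint8); n,l,st,ce=cv2.connectedComponentsWithStats(m); i=1+st[1:,4].argmax()
    ys,xs=np.nonzero(l==i); p=np.c_[xs+x,ys+y].astype(float); c=p.mean(0); d=np.linalg.svd(p-c)[2][0]; t=(p-c)@d; return c+d*t.min(),c+d*t.max()
E
python3 - <<'E'
from ax import *
a=np.load('pics/a5.npy',allow_pickle=True).item();b=np.load('pics/b5.npy',allow_pickle=True).item()
A=ends(a,(290,190,35,20),120,80);B=ends(b,(298,185,30,40),120,80);print(A,B)
axis(a,*A,b,*B,0)
# rack check: narrow1 mouth & wide2 tube
E
```

```text
(array([320.21397975, 199.68993031]), array([292.9094708 , 201.86196127])) (array([319.61015876, 191.78814507]), array([304.40673164, 219.76447281]))
dir rk [ 0.996  0.084 -0.02 ]
pt rk [-0.0905  0.0355  0.047 ]
pt rk [-0.0116  0.0422  0.0454]
```

```bash
python3 - <<'E'
from ax import *
a=np.load('pics/a5.npy',allow_pickle=True).item();b=np.load('pics/b5.npy',allow_pickle=True).item()
# racked slim narrow2 and wide2 behind board (in front of keeper excluded by wide boxes)
for name,y,r in(('n2',-.093,.011),('w2',-.031,.015)):
    bx=[]
    for q in(a,b):
        p=np.array([proj(q,[*(O+x*X+y*Y),.04]) for x in(.03,.085)]); bx.append(p); 
    print(name,[p.round(1).tolist() for p in bx])
def prof(q,P,d,n=12):
    H=cv2.cvtColor(q['frame'],cv2.COLOR_RGB2HSV); return [tuple(int(k) for k in H[int(round(P[1]+d[1]*i)),int(round(P[0]+d[0]*i)),1:]) for i in range(-n,n+1)]
print(prof(a,(306,201),(0,1))); print(prof(b,(312,206),(1,0)))
# front slim-through edges for a few columns: tube rows range
H=cv2.cvtColor(a['frame'],cv2.COLOR_RGB2HSV)
for u in range(294,321,4): print(u,[v for v in range(190,212) if H[v,u,1]<95 and H[v,u,2]>75])
H=cv2.cvtColor(b['frame'],cv2.COLOR_RGB2HSV)
for v in range(194,220,4): print(v,[u for u in range(298,330) if H[v,u,1]<95 and H[v,u,2]>75][::1])
E
```

```text
n2 [[[280.3, 172.2], [262.5, 172.3]], [[249.2, 211.2], [236.6, 227.5]]]
w2 [[[279.5, 185.9], [261.2, 186.0]], [[270.3, 221.2], [258.0, 237.9]]]
[(110, 74), (112, 73), (109, 77), (121, 93), (124, 109), (124, 111), (126, 109), (108, 113), (54, 146), (34, 201), (21, 232), (15, 241), (14, 243), (17, 239), (26, 223), (36, 177), (70, 117), (123, 110), (127, 110), (125, 110), (129, 109), (125, 110), (127, 110), (126, 111), (125, 110)]
[(169, 86), (179, 81), (178, 79), (175, 80), (183, 78), (172, 80), (169, 83), (66, 140), (45, 215), (25, 247), (12, 253), (7, 255), (3, 255), (2, 255), (3, 255), (6, 255), (22, 251), (109, 175), (184, 136), (184, 136), (186, 140), (185, 143), (187, 142), (186, 144), (184, 148)]
294 [190, 191, 198, 199, 200, 201, 202, 203, 204, 205]
298 [197, 198, 199, 200, 201, 202, 203, 204, 205, 206]
302 [197, 198, 199, 200, 201, 202, 203, 204, 205, 206]
306 [197, 198, 199, 200, 201, 202, 203, 204, 205]
310 [197, 198, 199, 200, 201, 202, 203, 204, 205]
314 [196, 197, 198, 199, 200, 201, 202, 203, 204]
318 [196, 197, 198, 199, 200, 201, 202, 203, 204]
194 [314, 315, 316, 317, 318, 319, 320, 321, 322]
198 [312, 313, 314, 315, 316, 317, 318, 319, 320, 321]
202 [309, 310, 311, 312, 313, 314, 315, 316, 317, 318]
206 [307, 308, 309, 310, 311, 312, 313, 314, 315, 316]
210 [305, 306, 307, 308, 309, 310, 311, 312, 313, 314]
214 [303, 304, 305, 306, 307, 308, 309, 310, 311, 312]
218 [302, 303, 304, 305, 306, 307, 308, 309, 310]
```

```bash
python3 - <<'E'
from ax import *
a=np.load('pics/a5.npy',allow_pickle=True).item();b=np.load('pics/b5.npy',allow_pickle=True).item()
axis(a,(318,200),(298,201.5),b,(316.5,198),(307.5,214),0)
axis(a,(318,200.7),(298,202.2),b,(316.5,198),(307.5,214),0)
# control: tubes behind the board
for name,q,us in(('a n2/w2',a,range(264,281,3)),):
    H=cv2.cvtColor(q['frame'],cv2.COLOR_RGB2HSV)
    for u in us: print(u,[v for v in range(160,196) if H[v,u,1]<95 and H[v,u,2]>100])
H=cv2.cvtColor(b['frame'],cv2.COLOR_RGB2HSV)
for v in (220,224,228,232): print(v,[u for u in range(228,280) if H[v,u,1]<70 and H[v,u,2]>120])
E
```

```text
dir rk [ 0.997  0.068 -0.03 ]
pt rk [-0.084   0.0368  0.047 ]
pt rk [-0.0263  0.0407  0.0453]
dir rk [ 0.997  0.068 -0.03 ]
pt rk [-0.0841  0.0355  0.0428]
pt rk [-0.0262  0.0394  0.0411]
264 [169, 170, 171, 172, 173]
267 [169, 170, 171, 172, 173, 181, 182, 183, 184, 185, 186, 187, 188]
270 [160, 169, 170, 171, 172, 173, 181, 182, 183, 184, 185, 186, 187, 188]
273 [160, 161, 162, 163, 164, 165, 166, 167, 168, 169, 170, 171, 172, 173, 174, 175, 176, 177, 178, 179, 180, 181, 182, 183, 184, 185, 186, 187, 188, 189, 190, 191, 192, 193, 194, 195]
276 [160, 161, 162, 163, 164, 165, 166, 168, 169, 170, 171, 172, 173, 181, 182, 183, 184, 185, 186, 187, 188]
279 [169, 170, 171, 172, 173, 181, 182, 183, 184, 185, 186, 187, 188]
220 [238, 239, 240, 241, 242, 243, 244, 245, 246, 247, 265, 266, 267, 268, 269, 270, 271, 272, 273, 274, 275, 276, 277, 278, 279]
224 [235, 236, 237, 238, 239, 240, 241, 242, 243, 244, 262, 263, 264, 265, 266, 267, 268, 269, 270, 271, 272, 273, 274]
228 [234, 235, 236, 237, 238, 239, 240, 259, 260, 261, 262, 263, 264, 265, 266, 267, 268, 269, 270, 271, 272]
232 [258, 259, 260, 261, 262, 263, 264, 265, 266, 267, 268, 269]
```

Emit:
{"api": "send_rows", "payload": {
  "linear": [
    [-0.0015,-0.0008,0],
    [0,0,0.012],
    [0,0,0.012],
    [0,0,0.012],
    [0,0,0]
  ],
  "twist": [0.07,0,0,0,0]
}}

```text
clock: 7.8
tool_pos: [0.5032, -0.0188, -0.0049]
eef_rot: [-0.009, 0.707, 0.01, 0.708]
contact_force: [0.3, -0.5, -0.1]
opening: 0.333
```

Emit:
{"api": "send_rows", "payload": {
  "linear": [
    [0,0.003,0.01],
    [0,0.001,0.012],
    [0,0.001,0.012],
    [0,0,0]
  ],
  "twist": [0,0,0,0]
}}

```text
clock: 8.3
tool_pos: [0.5373, -0.0135, -0.005]
eef_rot: [-0.01, 0.707, 0.01, 0.708]
contact_force: [0.4, -0.3, -1.4]
opening: 0.332
```

```bash
python3 - <<'E'
from see import *
P=[*(O-.0*X+.031*Y),.04]
go('6',P)
b=np.load('pics/b6.npy',allow_pickle=True).item();a=np.load('pics/a6.npy',allow_pickle=True).item()
print([proj(b,[*(O+x*X+.031*Y),.04]) for x in(.03,.085)])
H=cv2.cvtColor(b['frame'],cv2.COLOR_RGB2HSV)
for v in range(226,258,3): print(v,[u for u in range(268,310) if H[v,u,1]<70 and H[v,u,2]>150])
H=cv2.cvtColor(a['frame'],cv2.COLOR_RGB2HSV)
for u in range(264,316,4): print(u,[v for v in range(192,212) if H[v,u,1]<95 and H[v,u,2]>90])
E
```

```text
8.4 op 0.3363872621587322 F [ 0.  -0.9 -1. ] tcp rk [-0.0512  0.0306 -0.0051]
a crop origin 239 150
b crop origin 248 172
[(np.float64(292.09391402941526), np.float64(231.40505063342354)), (np.float64(280.21965207193347), np.float64(248.74113424570973))]
226 [268, 269, 270, 271, 272, 273, 290, 291, 292, 293, 294, 295, 296]
229 [268, 269, 270, 271, 290, 291, 292, 293, 294, 295, 296, 297, 298, 299, 300, 301, 302, 303]
232 [268, 269, 288, 289, 290, 291, 292, 293, 294, 295, 296, 303, 304, 305, 306, 307, 308, 309]
235 [286, 287, 288, 289, 290, 291, 292, 293, 294, 309]
238 [284, 285, 286, 287, 288, 289, 290, 291, 292]
241 [285, 286, 287, 288, 289, 290]
244 []
247 []
250 []
253 []
256 []
264 []
268 [198, 199, 200, 201, 202]
272 [192, 193, 194, 195, 196, 197, 198, 199, 200, 201, 202, 203, 204, 205, 206, 207, 208, 209, 210, 211]
276 [197, 198, 199, 200, 201, 202]
280 [197, 198, 199, 200, 201]
284 []
288 []
292 []
296 [205]
300 []
304 []
308 []
312 [206]
```

Emit:
{"api": "send_rows", "payload": {
  "linear": [
    [0,0.001,0.012],
    [0,0.001,0.011],
    [0,0,0]
  ],
  "twist": [0,0,0]
}}

```text
clock: 8.78
tool_pos: [0.5606, -0.011, -0.0049]
eef_rot: [-0.01, 0.706, 0.01, 0.708]
contact_force: [-0.5, 0.1, -0.6]
opening: 0.337
```

Emit:
{"api": "send_rows", "payload": {
  "linear": [
    [0,0,0.004],
    [0,0,0.003],
    [0,0,0]
  ],
  "twist": [0,0,0]
}}

```text
clock: 9.15
tool_pos: [0.5662, -0.0112, -0.005]
eef_rot: [-0.01, 0.707, 0.01, 0.707]
contact_force: [-0.3, 0.1, -0.2]
opening: 0.337
```

Emit:
{"api": "send_rows", "payload": {
  "linear": [
    [0,0.0,0.003],
    [0,0,0.003],
    [0,0,0]
  ],
  "twist": [0,0,0]
}}

```text
clock: 9.52
tool_pos: [0.5665, -0.0115, -0.006]
eef_rot: [-0.011, 0.711, 0.01, 0.704]
contact_force: [-9.1, 0.4, 2.2]
opening: 0.337
```

Emit:
{"api": "send_rows", "payload": {
  "linear": [
    [0,0.0,0.003],
    [0,0,0.003],
    [0,0,0]
  ],
  "twist": [0,0,0]
}}

```text
clock: 9.9
tool_pos: [0.5664, -0.012, -0.0071]
eef_rot: [-0.012, 0.714, 0.009, 0.7]
contact_force: [-18.6, 0.9, 5.8]
opening: 0.335
```

Emit:
{"api": "send_rows", "payload": {
  "linear": [
    [0,0,-0.012],
    [0,0,0],
    [0,0,0]
  ],
  "twist": [0,0,0],
  "jaw": 0.57
}}

```text
clock: 10.28
tool_pos: [0.5678, -0.0111, -0.0045]
eef_rot: [-0.01, 0.706, 0.01, 0.708]
contact_force: [0.5, 0.1, 0.1]
opening: 0.433
```

Emit:
{"api": "send_rows", "payload": {
  "linear": [
    [0,0,-0.025],
    [0,0,-0.025],
    [0,0,-0.01],
    [-0.01,0,0],
    [0,0,0]
  ],
  "twist": [0,0,0,0,-0.07]
}}

```text
clock: 10.9
tool_pos: [0.5086, -0.0126, 0.0062]
eef_rot: [-0.035, 0.705, 0.035, 0.708]
contact_force: [-0.2, 0.4, 0.6]
opening: 0.431
```

```bash
python3 - <<'E'
from see import *
P=[*(O-.0*X+.031*Y),.04]
go('7',P)
w=snap('wrist'); np.save('pics/w7.npy',w,allow_pickle=True)
print('cam',rk(-w['R'].T@w['t']))
H=cv2.cvtColor(w['frame'],cv2.COLOR_RGB2HSV); m=((H[...,2]<110)&(H[...,1]<60)).astype(np.uint8); m[300:]=0
n,l,st,ce=cv2.connectedComponentsWithStats(m)
for i in range(1,n):
    if st[i,4]>150: print(st[i],ce[i].round(1))
for nm,y in(('w1',.093),('n1',.031),('w2',-.031),('n2',-.093)): print(nm,[np.round(proj(w,[*(O+x*X+y*Y),.055]),1).tolist() for x in(-.038,-.02,0)])
E
```

```text
11.0 op 0.4312327970681827 F [-0.2 -0.3  0.7] tcp rk [-0.0784  0.0346  0.0058]
a crop origin 239 150
b crop origin 248 172
cam [-0.1524  0.0338  0.1829]
[ 104  240  183   60 6084] [205.9 277.1]
[ 358  240  183   60 6171] [436.1 277.8]
[   0  255   78   45 2773] [ 37.4 279.3]
[ 568  254   72   46 2622] [604.8 278.9]
w1 [[434.1, 341.5], [430.5, 368.7], [426.8, 396.9]]
n1 [[316.6, 341.6], [316.7, 368.8], [316.9, 397.0]]
w2 [[199.0, 341.7], [203.0, 368.9], [207.1, 397.1]]
n2 [[81.4, 341.8], [89.2, 369.0], [97.2, 397.2]]
```

Emit:
{"api": "send_rows", "payload": {
  "linear": [
    [0.006,-0.032,0],
    [0.003,-0.032,0],
    [0,0,0],
    [0,0,0.015],
    [0,0,0.012],
    [0,0,0.012],
    [0,0,0]
  ],
  "twist": [0,0,0,0,0,0,0],
  "jaw": 1
}}

```text
clock: 11.92
tool_pos: [0.5525, -0.072, -0.0039]
eef_rot: [-0.035, 0.706, 0.035, 0.707]
contact_force: [0.6, -0.2, -0.1]
opening: 0.003
```

Emit:
{"api": "send_rows", "payload": {
  "linear": [
    [0,0,0.004],
    [0,0,0.004],
    [0,0,0]
  ],
  "twist": [0,0,0]
}}

```text
clock: 12.3
tool_pos: [0.5595, -0.0718, -0.004]
eef_rot: [-0.035, 0.706, 0.035, 0.706]
contact_force: [-0.6, -0.3, -0.1]
opening: 0.004
```

Emit:
{"api": "send_rows", "payload": {
  "linear": [
    [0,0,0.004],
    [0,0,0.004],
    [0,0,0]
  ],
  "twist": [0,0,0]
}}

```text
clock: 12.68
tool_pos: [0.5629, -0.0718, -0.0044]
eef_rot: [-0.035, 0.709, 0.034, 0.703]
contact_force: [-8.5, -1.0, 5.6]
opening: 0.005
```

Emit:
{"api": "send_rows", "payload": {
  "linear": [
    [0,0,0.004],
    [0,0,0.004],
    [0,0,0]
  ],
  "twist": [0,0,0]
}}

```text
clock: 13.05
tool_pos: [0.5623, -0.0722, -0.0052]
eef_rot: [-0.037, 0.714, 0.033, 0.698]
contact_force: [-23.5, 0.0, 15.8]
opening: 0.007
```

Emit:
{"api": "send_rows", "payload": {
  "linear": [
    [0,0,-0.025],
    [0,0,-0.035],
    [-0.0625,0,0],
    [-0.0625,0,0],
    [0,0.06,-0.006],
    [0,0.06,-0.006],
    [0,0.06,-0.006],
    [0,0.06,-0.006],
    [0,0.06,-0.006],
    [0,0.06,-0.007],
    [0,0,0],
    [0,0,0],
    [0,0,0],
    [0,0,0],
    [0,0,0],
    [0,0,0]
  ],
  "twist": [0,0,0,0,0,0,0,0,0,0,-0.18,-0.18,-0.18,-0.18,-0.08,0],
  "jaw": 0.35
}}

```text
clock: 15.05
tool_pos: [0.4433, 0.2785, 0.1211]
eef_rot: [-0.307, 0.637, 0.307, 0.637]
contact_force: [0.6, 0.1, 0.7]
opening: 0.653
```

```bash
python3 - <<'E'
from see import *
s=get_state(); Rm=R.from_quat(s['eef_rot']).as_matrix(); print(s['tool_pos'],Rm.round(3).tolist(),s['q'].round(2),s['opening'])
w=snap('wrist'); np.save('pics/w8.npy',w,allow_pickle=True); cv2.imwrite('pics/w8.png',w['frame'][:320,100:540,::-1])
H=cv2.cvtColor(w['frame'],cv2.COLOR_RGB2HSV)
for nm,m,z in(('tube',(H[...,1]<50)&(H[...,2]>190),.017),('cap',(H[...,2]<110)&(H[...,1]<80),.02)):
    m=m.astype(np.uint8); m[235:]=0
    n,l,st,ce=cv2.connectedComponentsWithStats(m)
    for i in range(1,n):
        if st[i,4]>150:
            ys,xs=np.nonzero(l==i); p=np.c_[xs,ys].astype(float);c=p.mean(0);d=np.linalg.svd(p-c)[2][0];t=(p-c)@d
            e=[onz(w,*(c+d*k),z) for k in(t.min(),t.max())]
            print(nm,st[i],ce[i].round(1),'world ends',e[0].round(4),e[1].round(4),'dir',np.arctan2(*(e[1]-e[0])[1::-1]))
E
```

```text
[0.44330683 0.27850617 0.12105333] [[0.0, -0.782, 0.624], [0.001, 0.624, 0.782], [-1.0, 0.0, 0.0]] [-0.19  0.8  -0.79  1.94  0.82  0.77  1.01] 0.6532956206754238
tube [  0 144  41  23 382] [ 16.4 153.3] world ends [0.6202 0.074  0.017 ] [0.6653 0.0601 0.017 ] dir -0.29914939066530816
cap [298 212  37  23 608] [316.1 225.5] world ends [0.4823 0.2881 0.02  ] [0.4539 0.3107 0.02  ] dir 2.4682564112265957
```

```bash
python3 - <<'E'
from see import *
w=np.load('pics/w8.npy',allow_pickle=True).item(); H=cv2.cvtColor(w['frame'],cv2.COLOR_RGB2HSV)
for v in range(206,300,5): print(v,''.join('#' if (H[v,u,2]<110) else ('O' if H[v,u,1]<60 and H[v,u,2]>130 else '.') for u in range(250,390,1)))
print('TCPproj',proj(w,[.4433,.2785,.151]))
E
```

```text
206 ............................................................................................................................................
211 ..........................................................##################................................................................
216 ................................................#######OOOOOOOOOOOOOOOOOOOOOOO#######.......................................................
221 ................................................##########.OOOOOOOOOOOOOOOO##########.......................................................
226 ................................................#####################################.......................................................
231 ................................................#####################################.......................................................
236 ................................................########################.############.......................................................
241 #####..............................................#####################.######..
[... 1027 characters left out ...]
.................................##############
281 #################....................................OOOOOOOOOOOOOOOOOOOOOOOOOOO................................................############
286 ###############......................................OOOOOOOOOOOOOOOOOOOOOOOOOOO..................................................##########
291 #############........................................OOOOOOOOOOOOOOOOOOOOOOOOOOO....................................................########
296 ##########...........................................OOOOOOOOOOOOOOOOOOOOOOOOOOO.......................................................#####
TCPproj (np.float64(322.79315184604377), np.float64(256.08681746020704))
```

```bash
python3 - <<'E'
from see import *
w=np.load('pics/w8.npy',allow_pickle=True).item(); s=get_state(); Rm=R.from_quat(s['eef_rot']).as_matrix()
for n,u,v,z in(('end top',316.3,210,.038),('rim top',316.3,243.5,.037),('tube',316.3,290,.032)):
    p=onz(w,u,v,z); print(n,p.round(4),'tool xyz',(Rm.T@(p-s['tool_pos'])).round(4))
E
```

```text
end top [0.4537 0.2825 0.038 ] tool xyz [ 0.0831 -0.0056  0.0096]
rim top [0.4752 0.3092 0.037 ] tool xyz [ 0.0841 -0.0058  0.0439]
tube [0.5095 0.3515 0.032 ] tool xyz [ 0.0891 -0.0061  0.0984]
```

Emit:
{"api": "send_rows", "payload": {
  "linear": [
    [0,-0.0058,0.034],
    [0.05,0,0],
    [0.05,0,0],
    [0.03,0,0],
    [0.013,0,0],
    [0,0,0]
  ],
  "twist": [0,0,0,0,0,0]
}}

```text
clock: 15.85
tool_pos: [0.4687, 0.3015, -0.0221]
eef_rot: [-0.307, 0.637, 0.307, 0.637]
contact_force: [0.8, 0.5, 0.0]
opening: 0.648
```

Emit:
{"api": "send_rows", "payload": {
  "linear": [
    [0,0,0],
    [0,0,0],
    [0,0,0],
    [0,0,0],
    [0,0,0]
  ],
  "twist": [0,0,0,0,0],
  "jaw": 1,
  "newtons": 45
}}

```text
clock: 16.48
tool_pos: [0.4695, 0.3018, -0.0209]
eef_rot: [-0.307, 0.636, 0.307, 0.638]
contact_force: [-0.4, -1.2, 6.2]
opening: 0.424
```

Emit:
{"api": "send_rows", "payload": {
  "linear": [
    [-0.04,0,0],
    [-0.05,0,0],
    [-0.03,0,0],
    [0,0,0],
    [0,0,0],
    [0,0,0],
    [0,0,0],
    [0,0,0],
    [0,-0.0517,-0.0058],
    [0,-0.0517,-0.0058],
    [0,-0.0517,-0.0058],
    [0,-0.0517,-0.0058],
    [0,-0.0517,-0.0058],
    [0.05,0,0],
    [0.046,0,0],
    [0,0,0],
    [0,0,0]
  ],
  "twist": [0,0,0,0.16,0.16,0.16,0.16,0.158,0,0,0,0,0,0,0,0,0]
}}

```text
clock: 18.6
tool_pos: [0.4663, 0.042, 0.003]
eef_rot: [-0.036, 0.706, 0.036, 0.707]
contact_force: [-0.2, 0.7, -0.4]
opening: 0.431
```

```bash
python3 - <<'E'
from ax import *
P=[*(O-.05*X+.093*Y),.04]
go('9',P); print(R.from_quat(get_state()['eef_rot']).as_matrix()[:,2].round(3))
a=np.load('pics/a9.npy',allow_pickle=True).item();b=np.load('pics/b9.npy',allow_pickle=True).item()
def lines(q,P1,P2,n,hw,smax,vmin):
    H=cv2.cvtColor(q['frame'],cv2.COLOR_RGB2HSV); p1=np.array(proj(q,P1));p2=np.array(proj(q,P2)); d=(p2-p1)/np.linalg.norm(p2-p1); nn=np.array([-d[1],d[0]]); out=[]
    for t in np.linspace(0,1,n):
        c=p1+(p2-p1)*t; k=[]
        for h in np.arange(-hw,hw+.1,.5):
            u,v=np.round(c+nn*h).astype(int)
            if H[v,u,1]<smax and H[v,u,2]>vmin: k.append(h)
        out.append((round(float(t),2),(min(k)+max(k))/2 if k else None,len(k)/2))
    return out,p1,p2,nn
for q in(a,b):
    for r_ in lines(q,[*(O-.09*X+.093*Y),.04],[*(O-.01*X+.093*Y),.04],9,14,100,90): print(r_)
E
```

```text
18.7 op 0.4263946572888474 F [-0.3  0.9 -1.5] tcp rk [-0.1141  0.0931  0.0036]
a crop origin 256 165
b crop origin 280 167
[0.995 0.101 0.003]
[(0.0, None, 0.0), (0.12, np.float64(0.75), 13.0), (0.25, np.float64(0.75), 13.0), (0.38, np.float64(0.25), 12.0), (0.5, np.float64(0.25), 12.0), (0.62, np.float64(0.75), 12.0), (0.75, np.float64(0.75), 12.0), (0.88, np.float64(0.75), 12.0), (1.0, None, 0.0)]
[320.54324875 215.90525965]
[292.06965148 216.08294623]
[-0.00624028 -0.99998053]
[(0.0, np.float64(0.25), 12.0), (0.12, np.float64(0.25), 12.0), (0.25, np.float64(-0.25), 13.0), (0.38, np.float64(-0.25), 13.0), (0.5, np.float64(0.0), 12.5), (0.62, np.float64(-0.25), 12.0), (0.75, np.float64(-0.25), 12.0), (0.88, np.float64(-0.25), 12.0), (1.0, None, 0.0)]
[337.55851347 206.04294217]
[322.54033045 229.54002188]
[-0.84259603 -0.53854613]
```

Emit:
{"api": "send_rows", "payload": {
  "linear": [
    [0,0,0.015],
    [0,0,0.012],
    [0,0,0.012],
    [0,0,0]
  ],
  "twist": [0,0,0,0]
}}

```text
clock: 19.2
tool_pos: [0.5064, 0.0454, 0.0035]
eef_rot: [-0.035, 0.705, 0.036, 0.707]
contact_force: [-0.1, -0.9, -1.1]
opening: 0.427
```

Emit:
{"api": "send_rows", "payload": {
  "linear": [
    [0,0,0.012],
    [0,0,0.012],
    [0,0,0.012],
    [0,0,0]
  ],
  "twist": [0,0,0,0]
}}

```text
clock: 19.7
tool_pos: [0.5418, 0.049, 0.0022]
eef_rot: [-0.035, 0.706, 0.036, 0.707]
contact_force: [1.0, 0.0, -1.0]
opening: 0.424
```

Emit:
{"api": "send_rows", "payload": {
  "linear": [
    [0,0,0.01],
    [0,0,0.01],
    [0,0,0.004],
    [0,0,0]
  ],
  "twist": [0,0,0,0]
}}

```text
clock: 20.2
tool_pos: [0.5651, 0.0513, 0.002]
eef_rot: [-0.035, 0.706, 0.036, 0.707]
contact_force: [0.4, -0.4, 0.4]
opening: 0.43
```

Emit:
{"api": "send_rows", "payload": {
  "linear": [
    [0,0,0.004],
    [0,0,0.004],
    [0,0,0]
  ],
  "twist": [0,0,0]
}}

```text
clock: 20.58
tool_pos: [0.5711, 0.0518, 0.0019]
eef_rot: [-0.036, 0.707, 0.035, 0.705]
contact_force: [-4.3, -0.1, 3.4]
opening: 0.427
```

Emit:
{"api": "send_rows", "payload": {
  "linear": [
    [0,0,0.005],
    [0,0,0.003],
    [0,0,0]
  ],
  "twist": [0,0,0]
}}

```text
clock: 20.95
tool_pos: [0.5705, 0.0515, 0.0018]
eef_rot: [-0.037, 0.712, 0.034, 0.7]
contact_force: [-22.5, -0.5, 19.7]
opening: 0.426
```

Emit:
{"api": "send_rows", "payload": {
  "linear": [
    [0,0,-0.009],
    [0,0,0],
    [0,0,-0.02],
    [0,0,-0.025],
    [0,0,-0.025],
    [-0.05,0,-0.03],
    [-0.05,-0.045,0],
    [-0.04,-0.045,0],
    [0,0,0]
  ],
  "twist": [0,0,0,0,0,0,0,0,0],
  "jaw": 0.5
}}

```text
clock: 22.08
tool_pos: [0.4839, -0.0499, 0.1408]
eef_rot: [-0.033, 0.704, 0.031, 0.709]
contact_force: [0.8, 0.3, -0.0]
opening: 0.501
```

```bash
python3 - <<'E'
from see import *
s=get_state(); print(s['clock'],rk(s['tool_pos']))
w=snap('wrist'); np.save('pics/w10.npy',w,allow_pickle=True)
p=[proj(w,[*(O+x*X+y*Y),.06]) for x in(-.06,.06) for y in(-.14,.14)]; p=np.array(p); x0,y0=p.min(0).astype(int); x1,y1=p.max(0).astype(int); x0=max(x0,0);print(x0,y0,x1,y1,rk(-w['R'].T@w['t']))
cv2.imwrite('pics/w10.png',cv2.resize(w['frame'][y0:y1,x0:x1,::-1],None,fx=min(3,790/(x1-x0)),fy=min(3,790/(x1-x0))))
E
```

```text
22.075 [-0.1063 -0.      0.1408]
177 245 470 348 [-0.1809  0.0004  0.3176]
```

View pics/w10.png

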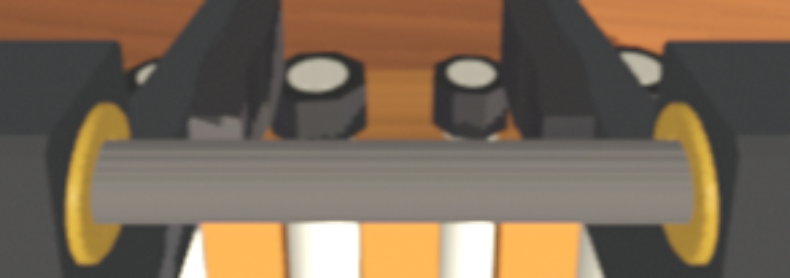

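All four tubes are in. The slim cap at (470,95) in the crop seems to show a sliver of tube, so I'll push it and then wide1 with the shut fingers.

Emit:
{"api": "send_rows", "payload": {
  "linear": [
    [0.05,0.031,0],
    [0.05,0,0],
    [0.043,0,0.02],
    [0,0,0.025],
    [0,0,0.018],
    [0,0,0.006],
    [0,0,0]
  ],
  "twist": [0,0,0,0,0,0,0],
  "jaw": 1
}}

```text
clock: 23.0
tool_pos: [0.5459, -0.0058, -0.005]
eef_rot: [-0.036, 0.706, 0.036, 0.706]
contact_force: [0.1, 0.9, 0.0]
opening: 0.006
```

Emit:
{"api": "send_rows", "payload": {
  "linear": [
    [0,0,0.004],
    [0,0,0.004],
    [0,0,0.004],
    [0,0,0]
  ],
  "twist": [0,0,0,0]
}}

```text
clock: 23.5
tool_pos: [0.5567, -0.006, -0.0046]
eef_rot: [-0.036, 0.707, 0.035, 0.705]
contact_force: [-4.1, -0.3, 2.1]
opening: 0.0
```

Emit:
{"api": "send_rows", "payload": {
  "linear": [
    [0,0,0.004],
    [0,0,0.004],
    [0,0,0],
    [0,0,-0.02],
    [0,0.031,-0.015],
    [0,0.031,0],
    [0,0,0.02],
    [0,0,0.015],
    [0,0,0]
  ],
  "twist": [0,0,0,0,0,0,0,0,0]
}}

```text
clock: 24.62
tool_pos: [0.5499, 0.0578, -0.0054]
eef_rot: [-0.037, 0.712, 0.036, 0.7]
contact_force: [-20.0, 2.9, 11.0]
opening: 0.008
```

Emit:
{"api": "send_rows", "payload": {
  "linear": [
    [0,0,0.004],
    [0,0,0.003],
    [0,0,0]
  ],
  "twist": [0,0,0]
}}

```text
clock: 25.0
tool_pos: [0.5494, 0.0575, -0.0056]
eef_rot: [-0.038, 0.716, 0.035, 0.696]
contact_force: [-33.7, 1.8, 22.4]
opening: 0.004
```

Emit:
{"api": "send_rows", "payload": {
  "linear": [
    [0,0,-0.02],
    [0,0,-0.025],
    [-0.06,-0.02,-0.025],
    [-0.06,-0.03,0],
    [-0.03,-0.04,0],
    [0,0,0],
    [0,0,0],
    [0,0,0],
    [0,0,0],
    [0,0,0],
    [0,0,0],
    [0,0,0],
    [0,0,0],
    [0,0,0],
    [0,0,0]
  ],
  "twist": [0,0,0,0,0,0.1855,0.1855,0.1855,0.1855,0.1855,0.1855,0.1855,0.1855,0.0865,0],
  "jaw": 0.6
}}

```text
clock: 26.88
tool_pos: [0.5086, -0.0349, 0.1368]
eef_rot: [0.474, 0.525, -0.473, 0.525]
contact_force: [-0.3, -0.3, -0.2]
opening: 0.399
```

```bash
cat > kp.py <<'E'
from see import *
from scipy.optimize import brentq
def ang(q,u,v):
    c,d=ray(q,u,v); c=np.r_[(c[:2]-O)@X,(c[:2]-O)@Y,c[2]];d=np.r_[d[:2]@X,d[:2]@Y,d[2]]
    a=d[0]**2+d[2]**2;e=np.array([c[0]-.015,c[2]-.056]);b=e[0]*d[0]+e[1]*d[2];D=b*b-a*(e@e-.045**2)
    if D<0: return None
    out=[]
    for s in(-1,1):
        t=(-b+s*D**.5)/a;p=c+t*d; el=np.arctan2(p[2]-.056,p[0]-.015); out.append((p.round(4),round(float(el-np.radians(35))%(2*np.pi),3)))
    return out
E
python3 - <<'E'
from kp import *
w=np.load('pics/w1.npy',allow_pickle=True).item()
print(ang(w,271.4,266.8))
w=np.load('pics/w0.npy',allow_pickle=True).item(); print(ang(w,327,180))
s=get_state(); print(s['clock'],rk(s['tool_pos']),R.from_quat(s['eef_rot']).as_matrix().round(3).tolist())
w=snap('wrist');np.save('pics/w11.npy',w,allow_pickle=True); H=cv2.cvtColor(w['frame'],cv2.COLOR_RGB2HSV)
for x,z in((.05,.085),(.04,.09)): print('bar expected px',[np.round(proj(w,[*(O+x*X+y*Y),z]),0).tolist() for y in(.1,.03,0)])
for v in range(60,240,12):
    k=[u for u in range(200,460) if H[v,u,1]<45 and H[v,u,2]>130]; print(v,k[:1],k[-1:],len(k))
E
```

```text
[(array([0.0467, 0.0388, 0.088 ]), 0.179), (array([0.0591, 0.0345, 0.0651]), 5.876)]
[(array([0.0443, 0.0456, 0.0902]), 0.252), (array([0.0439, 0.031 , 0.0215]), 4.798)]
26.875 [-0.0802  0.0125  0.1368] [[0.002, 0.995, 0.102], [-0.0, 0.102, -0.995], [-1.0, 0.002, 0.0]]
bar expected px [[500.0, 96.0], [485.0, 189.0], [479.0, 224.0]]
bar expected px [[490.0, 95.0], [475.0, 190.0], [470.0, 226.0]]
60 [] [] 0
72 [] [] 0
84 [] [] 0
96 [455] [459] 5
108 [389] [459] 11
120 [389] [459] 10
132 [] [] 0
144 [] [] 0
156 [] [] 0
168 [447] [459] 13
180 [385] [459] 19
192 [] [] 0
204 [] [] 0
216 [] [] 0
228 [381] [459] 23
```

```bash
python3 - <<'E'
from kp import *
w=np.load('pics/w11.npy',allow_pickle=True).item(); H=cv2.cvtColor(w['frame'],cv2.COLOR_RGB2HSV)
for v in (130,140,150,195,205,215):
    k=[u for u in range(462,520) if H[v,u,1]<70 and H[v,u,2]>110]; print(v,k, ang(w,(k[0]+k[-1])/2,v)[0] if k else '')
E
```

```text
130 [487, 488, 489, 490, 491, 492, 493, 494, 495, 496, 497, 498] (array([0.0468, 0.0757, 0.0878]), 0.174)
140 [485, 486, 487, 488, 489, 490, 491, 492, 493, 494, 495, 496] (array([0.0462, 0.0685, 0.0884]), 0.193)
150 [484, 485, 486, 487, 488, 489, 490, 491, 492, 493, 494] (array([0.0465, 0.061 , 0.0882]), 0.186)
195 [477, 478, 479, 480, 481, 482, 483, 484, 485, 486, 487] (array([0.0471, 0.0255, 0.0875]), 0.164)
205 [475, 476, 477, 478, 479, 480, 481, 482, 483, 484, 485] (array([0.0465, 0.0173, 0.0881]), 0.185)
215 [473, 474, 475, 476, 477, 478, 479, 480, 481, 482, 483] (array([0.0459, 0.0091, 0.0888]), 0.204)
```

Emit:
{"api": "send_rows", "payload": {
  "linear": [
    [0,0.0422,0.0035],
    [0,0.0422,0.0035],
    [0,0.0422,0.0035],
    [0.045,0,0],
    [0.046,0,0],
    [0,0,0]
  ],
  "twist": [0,0,0,0,0,0]
}}

```text
clock: 27.68
tool_pos: [0.6318, -0.0329, 0.0423]
eef_rot: [0.472, 0.527, -0.475, 0.523]
contact_force: [-0.6, -0.7, 0.8]
opening: 0.403
```

Emit:
{"api": "send_rows", "payload": {
  "linear": [
    [0,0,0],
    [0,0,0],
    [0,0,0],
    [0,0,0]
  ],
  "twist": [0,0,0,0],
  "jaw": 1,
  "newtons": 6
}}

```text
clock: 28.18
tool_pos: [0.6355, -0.0329, 0.0465]
eef_rot: [0.475, 0.524, -0.474, 0.525]
contact_force: [-0.2, 0.2, 0.4]
opening: 0.085
```

```bash
python3 - <<'E'
import numpy as np
e=np.linspace(.796,3.08,17); p=np.c_[-.045*np.sin(e),.045*np.cos(e)]; d=np.diff(p.round(4),axis=0); print([[round(a,4),round(b,4),0] for a,b in d])
e=np.linspace(3.08,3.55,5); p=np.c_[-.045*np.sin(e),.045*np.cos(e)]; print([[round(a,4),round(b,4),0] for a,b in np.diff(p.round(4),axis=0)])
E
```

```text
[[np.float64(-0.0041), np.float64(-0.0049), 0], [np.float64(-0.0034), np.float64(-0.0054), 0], [np.float64(-0.0026), np.float64(-0.0059), 0], [np.float64(-0.0018), np.float64(-0.0062), 0], [np.float64(-0.0008), np.float64(-0.0064), 0], [np.float64(0.0001), np.float64(-0.0064), 0], [np.float64(0.0009), np.float64(-0.0063), 0], [np.float64(0.0019), np.float64(-0.0062), 0], [np.float64(0.0027), np.float64(-0.0058), 0], [np.float64(0.0035), np.float64(-0.0053), 0], [np.float64(0.0043), np.float64(-0.0048), 0], [np.float64(0.0049), np.float64(-0.0042), 0], [np.float64(0.0054), np.float64(-0.0034), 0], [np.float64(0.0059), np.float64(-0.0026), 0], [np.float64(0.0062), np.float64(-0.0018), 0], [np.float64(0.0063), np.float64(-0.0008), 0]]
[[np.float64(0.0053), np.float64(0.0), 0], [np.float64(0.0053), np.float64(0.0006), 0], [np.float64(0.0051), np.float64(0.0012), 0], [np.float64(0.005), np.float64(0.0018), 0]]
```

Emit:
{"api": "send_rows", "payload": {
  "linear": [
    [-0.0041,-0.0049,0],
    [-0.0034,-0.0054,0],
    [-0.0026,-0.0059,0],
    [-0.0018,-0.0062,0],
    [-0.0008,-0.0064,0],
    [0.0001,-0.0064,0],
    [0.0009,-0.0063,0],
    [0.0019,-0.0062,0],
    [0,0,0]
  ],
  "twist": [0,0,0,0,0,0,0,0,0]
}}

```text
clock: 29.3
tool_pos: [0.5854, -0.0376, 0.0546]
eef_rot: [0.473, 0.526, -0.475, 0.524]
contact_force: [0.6, 0.3, -0.5]
opening: 0.081
```

Emit:
{"api": "send_rows", "payload": {
  "linear": [
    [0.0027,-0.0058,0],
    [0.0035,-0.0053,0],
    [0.0043,-0.0048,0],
    [0.0049,-0.0042,0],
    [0.0054,-0.0034,0],
    [0.0059,-0.0026,0],
    [0.0062,-0.0018,0],
    [0.0063,-0.0008,0],
    [0,0,0]
  ],
  "twist": [0,0,0,0,0,0,0,0,0]
}}

```text
clock: 30.42
tool_pos: [0.5605, -0.0401, 0.0158]
eef_rot: [0.475, 0.524, -0.473, 0.525]
contact_force: [5.0, 1.5, -0.9]
opening: 0.087
```

Emit:
{"api": "send_rows", "payload": {
  "linear": [
    [0.0053,0.001,0],
    [0.0053,0.0012,0],
    [0.005,0.0014,0],
    [0.004,0.0016,0],
    [0,0,0]
  ],
  "twist": [0,0,0,0,0]
}}

```text
clock: 31.05
tool_pos: [0.5642, -0.0403, -0.0037]
eef_rot: [0.474, 0.524, -0.474, 0.525]
contact_force: [3.7, 0.8, 2.2]
opening: 0.087
```

Emit:
{"api": "send_rows", "payload": {
  "linear": [
    [0,-0.0008,0],
    [0,0,0],
    [0,0,0]
  ],
  "twist": [0,0,0],
  "jaw": 0.86
}}

```text
clock: 31.42
tool_pos: [0.5619, -0.0407, -0.0039]
eef_rot: [0.473, 0.525, -0.475, 0.524]
contact_force: [0.9, -0.0, 0.4]
opening: 0.144
```

Emit:
{"api": "send_rows", "payload": {
  "linear": [
    [-0.01,0,0],
    [-0.02,0,0],
    [0,0,0]
  ],
  "twist": [0,0,0]
}}

```text
clock: 31.8
tool_pos: [0.5635, -0.0402, 0.0278]
eef_rot: [0.474, 0.524, -0.474, 0.525]
contact_force: [0.5, 0.7, -0.9]
opening: 0.139
```

Emit:
{"api": "send_rows", "payload": {
  "linear": [
    [0,0,0],
    [0.01,0,0],
    [0.004,0,0],
    [0.003,0,0],
    [0,0,0]
  ],
  "twist": [0,0,0,0,0],
  "jaw": 1
}}

```text
clock: 32.42
tool_pos: [0.5627, -0.04, 0.0107]
eef_rot: [0.474, 0.525, -0.474, 0.525]
contact_force: [-4.5, 0.1, 17.2]
opening: 0.005
```

Emit:
{"api": "send_rows", "payload": {
  "linear": [
    [-0.06,0,0],
    [-0.06,0,0],
    [-0.06,-0.03,0.04],
    [0,-0.02,0.04],
    [0,0,0]
  ],
  "twist": [0,0,0,0,0]
}}

```text
clock: 33.05
tool_pos: [0.5247, -0.1209, 0.1774]
eef_rot: [0.475, 0.523, -0.477, 0.523]
contact_force: [0.5, 1.0, 0.5]
opening: 0.004
```

```bash
python3 - <<'E'
from kp import *
s=get_state(); print(s['clock'],rk(s['tool_pos']),s['contact_force'].round(1))
w=snap('wrist');np.save('pics/w12.npy',w,allow_pickle=True); a=snap('side'); 
P=[*(O-.02*X),.04]; u,v=proj(a,P); x,y=int(u)-45,int(v)-55
A=cv2.resize(a['frame'][y:y+110,x:x+90,::-1],None,fx=4,fy=4,interpolation=cv2.INTER_CUBIC)
q=np.array([proj(w,[*(O+i*X+j*Y),.05]) for i in(-.07,.07) for j in(-.14,.15)]); c=q.mean(0).astype(int); print('wrist box',q.round(0).tolist())
x0=int(np.clip(c[0]-110,0,420)); W=cv2.resize(w['frame'][20:240,x0:x0+220,::-1],(440,440),interpolation=cv2.INTER_CUBIC)
cv2.imwrite('pics/c12.png',np.hstack([A,W])); print(x0)
E
```

```text
33.05 [-0.0727 -0.0747  0.1774] [0.5 1.  0.5]
wrist box [[325.0, 244.0], [324.0, -73.0], [450.0, 243.0], [491.0, -74.0]]
287
```

```bash
python3 - <<'E'
from kp import *
w=np.load('pics/w12.npy',allow_pickle=True).item();H=cv2.cvtColor(w['frame'],cv2.COLOR_RGB2HSV)
print('cam',rk(-w['R'].T@w['t']))
for n,y,z in(('w1',.093,.057),('n1',.031,.053),('w2',-.031,.057),('n2',-.093,.053)):
    t='';
    for x in np.arange(-.06,.03,.0015):
        u,v=np.round(proj(w,[*(O+x*X+y*Y),z])).astype(int)
        if not(0<=v<400): t+='x';continue
        h,s,val=H[v,u]; t+='W' if s<60 and val>150 else ('#' if val<115 and s<90 else ('o' if h>=14 and val>150 else '.'))
    print(n,t,' (X=-.02 at 26, 0 at 40)', np.round(proj(w,[*(O-.02*X+y*Y),z])))
for y in(.06,0,.0,-.06):
    t=[]
    u0,v0=proj(w,[*(O-.026*X+y*Y),.038])
    for u in range(int(u0)-12,int(u0)+13): t.append(tuple(int(k) for k in H[int(round(v0)),u,1:]))
    k=[i for i,(s,v) in enumerate(t) if s<70 and v>110]; print(y,u0.round(1),v0.round(1),[int(u0)-12+i for i in k], [ang(w,(int(u0)-12+np.mean(k)),v0)] if k else t)
E
```

```text
cam [-0.0719 -0.0015  0.3546]
w1 ...................WWWWW...##############.oooooooooooooooooW  (X=-.02 at 26, 0 at 40) [382.   2.]
n1 ....................WWWWW..##############.oooooooooooooooooo  (X=-.02 at 26, 0 at 40) [377.  79.]
w2 ...................WWWWW...##############.oooooooooooooooooW  (X=-.02 at 26, 0 at 40) [375. 146.]
n2 ....................WWWW...##############.oooooooooooooooooo  (X=-.02 at 26, 0 at 40) [372. 204.]
0.06 370.0 48.6 [367, 368, 369, 370, 371, 372, 373, 374, 375] [[(array([-0.0291,  0.0547,  0.0652]), 2.325), (array([-0.0245,  0.0607,  0.0344]), 3.03)]]
0 367.5 113.4 [365, 366, 367, 368, 369, 370, 371, 372] [[(array([-0.029 , -0.0001,  0.0652]), 2.324), (array([-0.0245,  0.    ,  0.0344]), 3.032)]]
0.0 367.5 113.4 [365, 366, 367, 368, 369, 370, 371, 372] [[(array([-0.029 , -0.0001,  0.0652]), 2.324), (array([-0.0245,  0.    ,  0.0344]), 3.032)]]
-0.06 365.3 171.2 [362, 363, 364, 365, 366, 367, 368, 369, 370] [[(array([-0.0292, -0.0551,  0.0645]), 2.34), (array([-0.0248, -0.0605,  0.0351]), 3.014)]]
```

```bash
python3 -c "
from plant import r
print(r.finish_job())"
```

```text
the job is handed in; nothing more can be done
None
```

I moved the slim tube from wide1 to narrow1 and put the wide tube from the bench into wide1. I pushed those two and the proud tube in wide2 home, swung the keeper down to its stop, and handed the job in at about 33 s.

**Caps:** in the last wrist picture, read numerically, all four caps cover the same span, about −20 to 0 mm from the board's face. No bare tube shows in front of the board.

**Keeper:** the bar lies where the closed stop should be. The picture gave about 3.0 rad against 2.94, and a press from above met it at about the expected height (17 N). The arm is clear of everything.

**What went wrong or disagreed:**
- **Fingertips:** the real fingertips are about 30 mm above the reported tool position. The first grip therefore closed above the slim cap and nudged it; I corrected for the offset after that.
- **Slim tube:** I gripped it about 10 mm off the middle of its cap and 0.07 rad askew. I straightened it before inserting.
- **Side camera:** it read up to 1.5 pixels off against the rack.
- **Last picture:** the viewer's limit of 12 pictures was reached, so I checked the final state only by numbers. I did not re-measure the file pot, tin or bench block; no planned path went near them.

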